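# Press an incense-stick nozzle home with the toggle clamp

## Robot

A 6-joint arm with a two-finger parallel gripper is mounted at the origin on the work surface. World frame = base frame: x ahead of the robot, y to its left, z up, the work surface at z = 0. Lengths are in m, angles in rad, forces in N, time in s.
With the tool pointing down it reaches from about 0.225 to 0.875 m from the base axis. Payload 3.4 kg.
Tool frame: the origin (TCP) lies midway between the tips of the shut fingers; the grasp point (between the pads) lies 19 mm behind it; x points along the fingers, z is the direction in which the jaws open and shut, and the axes are right-handed (so a half turn about x gives the same grasp; the last joint's range is limited). The gripper opens to 85 mm and grips with 20 to 120 N. Pads are 22 mm wide; open, the fingers measure 114 mm over their backs; the gripper's body (76 mm by 85 mm) begins 54 mm behind the grasp point. The pads swing forward as they close: fully open they stand 13 mm farther back than shut.
Start: joints at [1.011, 0.276, 1.505, -0, 1.361, -0.121], TCP at [0.244, 0.521, 0.231] pointing down, gripper open.
Joint ranges: [-2.89, 2.89], [-0.75, 2.08], [0.22, 2.7], [-1.18, 4.32], [0.11, 2.71], [-2.7, 2.7]. Speed limits (rad/s): [2.57, 2.57, 3.14, 3.14, 3.14, 3.14].

## Interface

Orientations are given as a unit quaternion [w, x, y, z].
In Python, from rig import manip, eyes gives the robot as it stands. The module is installed in compiled form; this text tells all that it offers.
- The arm moves only by the shell command python3 -m crank 'ROWS' [FORCE]. ROWS is JSON, a list of rows, each a list of 7 numbers: the shift along the tool's x, y, z in cm, then the turn, a rotation vector about the tool's x, y, z in degrees, then the finger opening in cm, from 0 to 8.54. A call has 1 to 5 rows; each row is the pose to reach, as a shift and turn from the pose commanded when the call began, along the tool's axes at that moment; what a row does not reach only later rows make up. A row lasts 1/8 s, in which the tool goes at most 62.5 mm and 10.7 degrees, less where a joint would pass 70% of its speed; a pose out of reach is approached as far as the arm can. A call with a gripper value outside its range is refused whole. The fingers move at their own pace and stop on an object; FORCE is the grip in N (left out, the last holds). Time passes only in rows, so rows that repeat a pose let the fingers close. It gives the time, the measured TCP pose, the force and the opening at its end, in the units of the state.
- manip.get_state(): the state, without advancing time (a new reading comes with each control period).
- eyes.get_image(name): name is "scene" or "top" or "wrist"; returns a dict with "color" (480x640x3 uint8, blue, green, red), "z_map" (480x640 float32, m along the optical axis (not along the pixel's ray), 0 where there is no reading), "vertical_fov" (degrees; the focal length in pixels is half the picture's height over the tangent of half this angle, whatever the lens; pixels are square), "cx", "cy" (the principal point, pixels), "eye" and "attitude" of the camera in the world. Camera axes: x right, y up, looking along -z (the intrinsics and any distortion apply to the point x, -y, -z); pixel columns grow to the right and rows downward; lengths in m; the calibration is good to about 2 mm. The wrist camera is an equidistant fisheye: a pixel r from the principal point sees the ray r / f radians off the axis. A picture is of the moment at which its call begins.
- manip.sign_off(): hands the job in, once; it reports no verdict.
The state is a dict: "clock": time; "qpos": joint angles; "qd": joint speeds; "effort": joint torques, N m; "position": TCP position; "ee_rot": TCP orientation; "contact_force": force on the tool from outside, world axes, zero at the start; "moment": the same for the moment, N m; "width": finger opening in m.
Only numpy, scipy, OpenCV 4.12 (cv2) and the standard library are available. Lean on these libraries where they do the work, as an engineer would, in place of code of your own. Each camera call takes 0.05 s, during which the arm holds its last target.

## Task

Without lifting it, slide the dark nozzle holder along the fixture plate until it is fully home against the end stop of the nest, then swing the toggle clamp down over centre until it locks, so that the clamp and not the gripper presses the brass nozzle flush with the holder. Then swing the clamp fully back open again, leaving the pressed holder home in the nest and the other things on the bench where they are.

Things in the scene. Friction and masses are not known exactly. Their poses are not given: they have to be found in the camera images.
- fixture: Grey press fixture bolted to the bench: plate 300 x 150 x 12 mm with a steel nest and a vertical-handle toggle clamp. Origin at the plate's underside, below the nest's centre; z up; x runs from the clamp along the nest to its open mouth and the plate's free end (x = 150 mm); y across. Below, x, y, z mean this frame, in mm. The shut clamp's spindle stands over x = y = 0.
- end_stop (a point): Middle of the end stop's face, at x -22, y 0, z 20 (axes as the fixture's). The nest opens to +x: stop 16 mm high and 66 wide; two rails 14 mm high (so 10 mm lower than the holder's top), inner faces at y = +-24, from the stop to x 40; then mouth pieces of the same height flare to x 75, 74 mm wide inside, 91 outside.
- clamp_pivot (a point): The clamp arm's main pivot, at x -65, y 0, z 60 (axes as the fixture's). The clamp stands on the plate from x -140 to -45, 52 mm wide, and moves in the plane y = 0.
- holder_center (a point): Centre of the loose nozzle holder: dark steel block 44 x 44 x 24 mm, about 0.33 kg, a brass nozzle standing out of its top. Axes along its edges, z up. It starts on the plate outside the mouth: x 98 to 112, y within 8, turned up to 0.15 rad. Home against the stop its centre is at x 0, y 0 (+-2 play), z 24. It slides with 1 to 3 N.
- nozzle: Brass nozzle, 21 mm diameter, started in the bore in the middle of the holder's top. Origin at the centre of its top face, z up. It begins 5 to 7 mm proud and is a push fit: it goes down only under about 15 N and stays where pressed. Flush: origin 12 mm above point holder_center.
- clamp_arm (a joint): Angle of the clamp's pressing arm, rad: 0 = fully open (standing up, on its stop), grows as it swings down; about 1.49 = down on a holder in the nest with its nozzle flush. It stays open by itself.
- clamp_link (a joint): Angle of the clamp's short link at the back of its base, rad: 0 = fully open, 0.87 = dead centre, about 0.95 = past centre on the lock stop, where the clamp holds by itself.
- handle_grip (a point): Middle of the straight round blue handle grip, 23 mm diameter, running 44 mm either way from this point, round free end included. z along the handle to its free end, y = fixture y. Path x, z, lean: open -165, 129, 52 deg back (to -x); -150, 147, 45 back; -130, 163, 35 back; -109, 173, 25 back; -87, 179, 15 back; -66, 181, 5 back; -46, 180, 5 forward; locked -31, 177, 15 forward (to +x).
- spindle_foot (a point): Lower face of the 14 mm rubber foot, sprung on the arm's spindle: open x -35, z 123, facing +x; shut x 0, z 36. Pushing the grip to +x shuts the clamp: 3 N at first, up to 10 N over the last 18 deg as the nozzle goes in, then it snaps onto the lock stop. Pushing to -x, about 5 N snaps it back; then it swings freely and falls open in the last part.
- spare_nozzle_center (a point): spare brass nozzle, 21 mm across, 22 mm tall, standing on the fixture plate beside the nest; its middle. Bystander, to be left alone
- wrench_center (a point): open-ended wrench, 170 mm, lying on the bench; its middle. Bystander, to be left alone
- brush_center (a point): hand brush, 200 mm, lying on the bench; its middle. Bystander, to be left alone
- mallet_center (a point): rubber mallet, 260 mm, lying on the bench; its middle. Bystander, to be left alone
- grease_tin_center (a point): yellow closed tin, 76 mm across, 75 mm tall, standing on the bench; its middle. Bystander, to be left alone
- spare_holder_center (a point): a finished nozzle holder (44 x 44 x 24 mm dark steel block with a flush brass nozzle), lying on the bench away from the fixture; not the one to work on; its middle. Bystander, to be left alone
- scoop_center (a point): red plastic scoop, 200 x 150 mm pan with a handle, lying on the bench; its middle. Bystander, to be left alone
Things that resemble listed ones, but are neither listed nor needed, are in the scene too. What is shaped like the part that bears holder_center but pink, purple or red is not meant.

How it is judged:
By the outcome, as a careful person would: the job done as asked, in the order asked, and still so for the second after the job is handed in, with the robot touching nothing.
It also fails if it takes over 72 s, if anything falls off the work surface, if the arm or the gripper's body presses on something with over 40 N, if the wrist force passes 120 N, or if a joint passes its speed limit or range.

## Working session

There is one attempt and no reset: what is moved stays moved. The work goes in short steps, Python scripts to look and compute and a shell command to move; the robot and the scene stay as the last step left them, time stands still between calls to the robot, and variables do not carry over. Pictures are saved under pics/ and viewed, and the job is handed in when it is done.

```bash
mkdir -p pics; ls; python3 - <<'E'
from rig import manip, eyes
import cv2,numpy as np
print(manip.get_state())
for n in("scene","top","wrist"):
    d=eyes.get_image(n); cv2.imwrite(f"pics/{n}0.png",d["color"]); np.savez(f"{n}0.npz",**d)
    print(n,d["vertical_fov"],d["cx"],d["cy"],d["eye"],d["attitude"],[k for k in d])
E
```

```text
pics
{'clock': 0.0, 'qpos': array([ 1.01098909e+00,  2.76597918e-01,  1.50617304e+00, -1.65450041e-05,
        1.36069820e+00, -1.20968782e-01]), 'qd': array([-5.58614518e-05,  1.25624903e-03,  1.14197702e-03, -3.83019458e-04,
       -5.28224137e-04,  2.01814822e-04]), 'effort': array([ 2.13787753e-03, -4.16780806e+01, -2.45812440e+01,  2.45971989e-05,
        1.07050900e-02,  1.96408777e-06]), 'position': array([0.2440112 , 0.5200507 , 0.23042215]), 'ee_rot': array([ 0.59624613, -0.37947223,  0.59743886,  0.37889072]), 'contact_force': array([-0.40475742, -0.37947635, -0.7588554 ]), 'moment': array([-0.00975491, -0.00833961, -0.03314114]), 'width': 0.08551427354088133}
scene 50.42199659536156 315.071398012789 246.8817890611454 [1.43406033 0.19368555 1.05856463] [0.55867248 0.23434926 0.2958892  0.73852222] ['color', 'z_map', 'vertical_fov', 'cx', 'cy', 'eye', 'attitude']
top 49.61661197024213 323.11991403424565 233.63125119719086 [ 0.3127954  -0.05920549  1.64714588] [-0.7038331  -0.05535911  0.05151008  0.70632928] ['color', 'z_map', 'vertical_fov', 'cx', 'cy', 'eye', 'attitude']
wrist 65.70646984690485 321.21267253551764 236.77005848647863 [0.17091183 0.55665925 0.37391061] [ 0.83353629 -0.13461011 -0.08470313  0.52907727] ['color', 'z_map', 'vertical_fov', 'cx', 'cy', 'eye', 'attitude']
```

View pics/scene0.png

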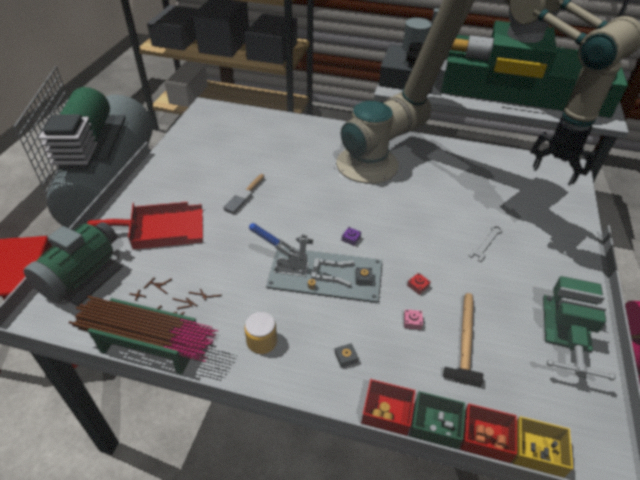

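View pics/top0.png

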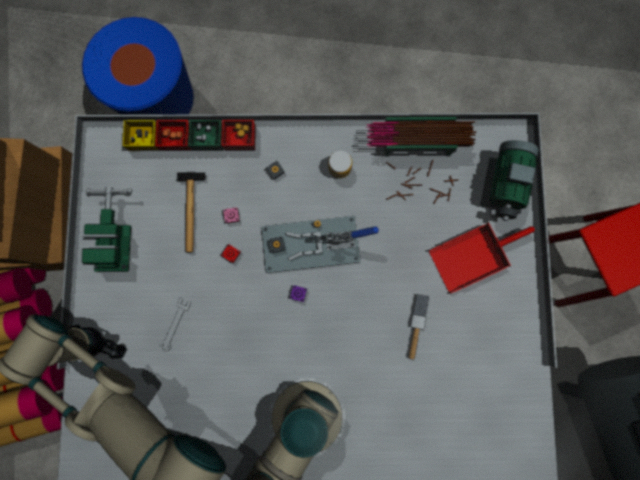

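View pics/wrist0.png

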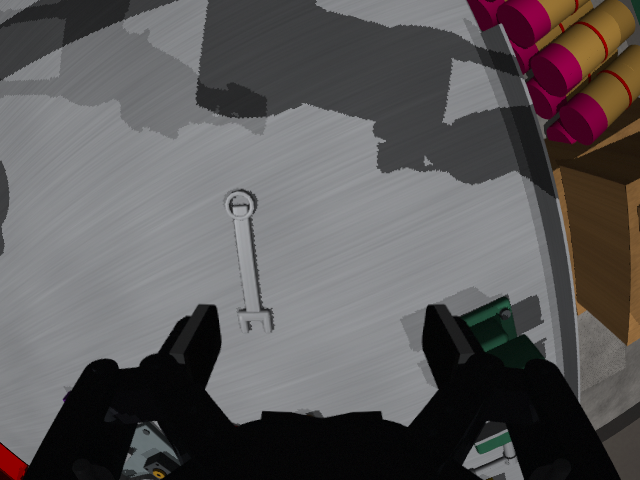

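The top view shows the fixture plate at about (310,243), with the holder at (277,244) at its left end, the blue handle at (365,232), and the spare nozzle at (317,223). Next I measure the plate, holder and handle with colour and depth.

```bash
cat > h.py <<'E'
import numpy as np,cv2
from scipy.spatial.transform import Rotation as R
def rot(q): return R.from_quat([q[1],q[2],q[3],q[0]])
def f(d): return 240/np.tan(np.radians(float(d["vertical_fov"]))/2)
def dirs(d,u,v,fish=False):
    x=(np.asarray(u,float)-d["cx"])/f(d); y=(np.asarray(v,float)-d["cy"])/f(d)
    if fish:
        r=np.hypot(x,y)+1e-12; s=np.tan(r)/r; x=x*s;y=y*s
    return np.stack([x,-y,-np.ones_like(x)],-1)
def cloud(d,u,v,fish=False):
    z=d["z_map"][np.asarray(v,int),np.asarray(u,int)]
    c=dirs(d,u,v,fish)*z[...,None]
    return rot(d["attitude"]).apply(c.reshape(-1,3))+d["eye"]
def onplane(d,u,v,h,fish=False):
    c=rot(d["attitude"]).apply(dirs(d,u,v,fish).reshape(-1,3)); e=d["eye"]
    return e+c*((h-e[2])/c[:,2])[:,None]
def proj(d,P,fish=False):
    c=rot(d["attitude"]).inv().apply(np.atleast_2d(P)-d["eye"])
    x=c[:,0]/-c[:,2];y=-c[:,1]/-c[:,2]
    if fish:
        r=np.hypot(x,y)+1e-12; s=np.arctan(r)/r;x=x*s;y=y*s
    return np.stack([x*f(d)+d["cx"],y*f(d)+d["cy"]],-1)
def load(n): return dict(np.load(n+".npz"))
E
python3 - <<'E'
from h import *
for n,(x0,y0,x1,y1),s in (("top0",(240,200,400,290),5),("scene0",(230,210,400,310),4.5)):
    d=load(n); c=d["color"][y0:y1,x0:x1]
    cv2.imwrite(f"pics/{n}_crop.png",cv2.resize(c,None,fx=s,fy=s,interpolation=cv2.INTER_CUBIC))
d=load("top0")
v,u=np.mgrid[200:290,240:400]; P=cloud(d,u.ravel(),v.ravel())
print(np.histogram(P[:,2],bins=np.arange(-.02,.2,.01)))
hsv=cv2.cvtColor(d["color"],cv2.COLOR_BGR2HSV)
for p in((300,260),(340,225),(277,244),(290,220),(366,232),(240,240)): print(p,hsv[p[1],p[0]],cloud(d,[p[0]],[p[1]]))
E
```

```text
(array([  29, 3877, 6457, 2820,  404,  263,   88,    4,   16,   16,   32,
         19,   29,   35,   68,   84,   37,   49,   19,    0,    0]), array([-0.02, -0.01,  0.  ,  0.01,  0.02,  0.03,  0.04,  0.05,  0.06,
        0.07,  0.08,  0.09,  0.1 ,  0.11,  0.12,  0.13,  0.14,  0.15,
        0.16,  0.17,  0.18,  0.19]))
(300, 260) [ 95  44 109] [[0.47804255 0.02270592 0.01189147]]
(340, 225) [ 94  41 107] [[ 0.5887626  -0.10449608  0.01782113]]
(277, 244) [ 20 173 112] [[0.52490361 0.09281294 0.04547714]]
(290, 220) [ 97  17 133] [[0.6084464  0.05587823 0.00185992]]
(366, 232) [111 193  90] [[ 0.54726307 -0.17744091  0.13774844]]
(240, 240) [100  17 132] [[ 0.54450892  0.21617536 -0.00135826]]
```

View pics/top0_crop.png

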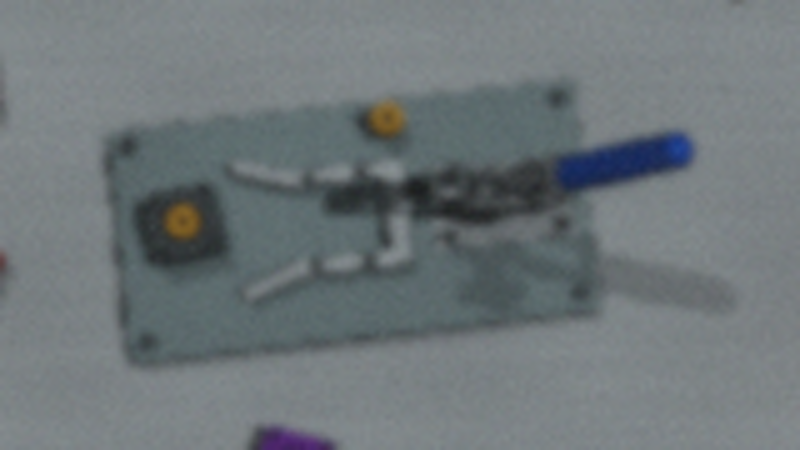

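View pics/scene0_crop.png

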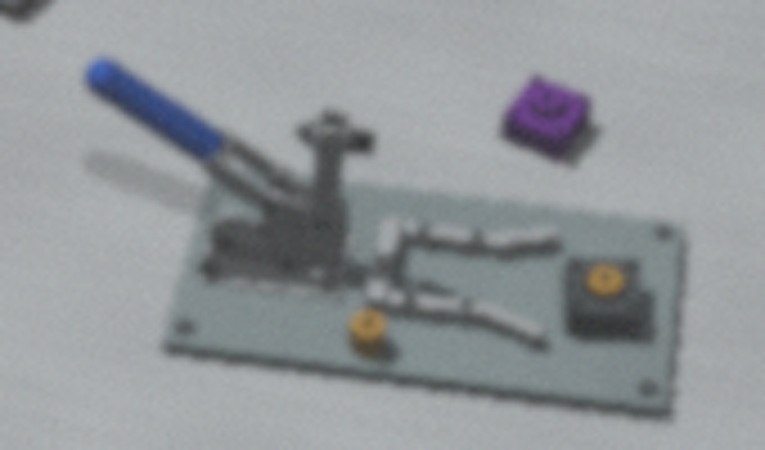

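```bash
cat > fit.py <<'E'
from h import *
d=load("top0")
hsv=cv2.cvtColor(cv2.GaussianBlur(d["color"],(3,3),0),cv2.COLOR_BGR2HSV)
m=cv2.inRange(hsv,(85,29,60),(105,70,160)); w=np.zeros_like(m); w[200:290,245:375]=255; m&=w
m=cv2.morphologyEx(m,cv2.MORPH_CLOSE,np.ones((7,7)))
m=cv2.morphologyEx(m,cv2.MORPH_OPEN,np.ones((3,3)))
cs,_=cv2.findContours(m,cv2.RETR_EXTERNAL,cv2.CHAIN_APPROX_NONE); c=max(cs,key=cv2.contourArea)[:,0]
P=onplane(d,c[:,0],c[:,1],.012)[:,:2]
r=cv2.minAreaRect((P*1000).astype(np.float32)); print("rect mm",r)
B=cv2.boxPoints(r); print(B)
im=d["color"].copy()
q=proj(d,np.c_[B/1000,np.full(4,.012)]); cv2.polylines(im,[np.int32(np.round(q))],True,(0,0,255),1)
cv2.imwrite("pics/plate.png",cv2.resize(im[200:290,240:400],None,fx=5,fy=5,interpolation=cv2.INTER_NEAREST))
# brass blobs
b=cv2.inRange(hsv,(12,110,60),(30,255,255)); b&=w
n,l,s,ce=cv2.connectedComponentsWithStats(b); 
for i in range(1,n):
  if s[i,4]>8: print("brass",ce[i],s[i,4],onplane(d,[ce[i][0]],[ce[i][1]],.042)[0],onplane(d,[ce[i][0]],[ce[i][1]],.034)[0])
# blue handle
b=cv2.inRange(hsv,(105,120,30),(125,255,255)); b[:200]=0;b[290:]=0;b[:,:340]=0;b[:,400:]=0
v,u=np.nonzero(b); Q=cloud(d,u,v); Q=Q[(Q[:,2]>.08)]
cc=Q.mean(0); U,S,V=np.linalg.svd(Q-cc); t=(Q-cc)@V[0]; print("handle",cc,V[0],t.min(),t.max(),len(Q))
E
python3 fit.py
```

```text
rect mm ((529.5759887695312, -9.512893676757812), (151.1703643798828, 299.89776611328125), 6.413280963897705)
[[ 437.7146   131.05481]
 [ 471.213   -166.96622]
 [ 621.4374  -150.0806 ]
 [ 587.93896  147.94043]]
brass [316.78571429 223.5       ] 28 [ 0.58973548 -0.03105597  0.042     ] [ 0.59111574 -0.03091567  0.034     ]
brass [276.12820513 243.87179487] 39 [0.52577794 0.09586811 0.042     ] [0.52683944 0.09664099 0.034     ]
handle [ 0.54761403 -0.17232604  0.1400343 ] [-0.09022689  0.79463641 -0.60034331] -0.04163483771234078 0.04714260197635413 150
```

View pics/plate.png

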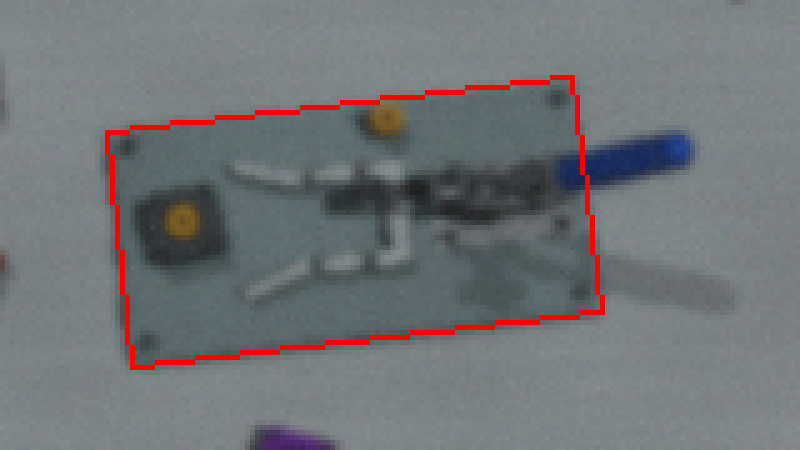

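The plate fits at 300 x 151 mm, centred at (529.6, -9.5) mm. The handle comes out at fixture (-164, 0), which agrees with the text. The holder is near fixture (105, -8). Next I work out its turn and a hover pose.

```bash
cat >> h.py <<'E'
O=np.array([.5296,-.0095,0]); ex=np.array([-.1117,.9937,0]); ey=np.array([-.9937,-.1117,0])
def W(x,y,z): return O+(x*ex+y*ey)/1000+np.array([0,0,z/1000])
def F(P): 
    D=np.atleast_2d(P)-O; return np.c_[D@ex,D@ey,D[:,2]]*1000
def goal(x,y,z,yaw=0,tilt=0,s=None):
    """TCP at fixture mm; tool down, jaws along fixture y turned yaw deg about up. tilt deg about fixture y (tool-pointing swung to +x)"""
    from rig import manip
    s=s or manip.get_state(); Rc=rot(s["ee_rot"]); p=W(x,y,z)
    best=None
    for sg in(1,-1):
        zz=R.from_rotvec([0,0,np.radians(yaw)]).apply(sg*ey)
        xx=R.from_rotvec(ey*np.radians(-tilt)).apply([0,0,-1.])
        zz=zz-xx*(zz@xx); zz/=np.linalg.norm(zz)
        Rd=R.from_matrix(np.c_[xx,np.cross(zz,xx),zz])
        rv=(Rc.inv()*Rd).as_rotvec(degrees=True)
        if best is None or np.linalg.norm(rv)<np.linalg.norm(best): best=rv
    sh=Rc.inv().apply(p-s["position"])*100
    print("shift cm",np.round(sh,2),"rotvec deg",np.round(best,1))
def st():
    from rig import manip
    s=manip.get_state(); Rc=rot(s["ee_rot"]); 
    print("t",round(s["clock"],2),"tcp fix",np.round(F(s["position"])[0],1),"w",round(s["width"]*1000,1),"Fw",np.round(s["contact_force"],1),"F fix",np.round([s["contact_force"]@ex,s["contact_force"]@ey],1),"q",np.round(s["qpos"],2)); print("tool axes in fixture x,y,z cols=tool xyz\n",np.round(np.c_[ex,ey,[0,0,1]].T@Rc.as_matrix(),3))
E
python3 - <<'E'
from h import *
d=load("top0")
hsv=cv2.cvtColor(d["color"],cv2.COLOR_BGR2HSV)
b=cv2.inRange(hsv,(0,0,0),(180,255,75)); w=np.zeros_like(b); w[232:258,263:290]=255; b&=w
b=cv2.morphologyEx(b,cv2.MORPH_CLOSE,np.ones((9,9)))
c=max(cv2.findContours(b,0,cv2.CHAIN_APPROX_NONE)[0],key=cv2.contourArea)[:,0]
P=F(onplane(d,c[:,0],c[:,1],.036))[:,:2]; print("holder fix",cv2.minAreaRect(P.astype(np.float32)))
print("noz",F(onplane(d,[276.13],[243.87],.042)))
st(); goal(135,-6,180)
E
```

```text
holder fix ((107.82682037353516, -4.7331695556640625), (51.524269104003906, 48.529048919677734), 7.949791431427002)
noz [[105.12507603  -7.97660628  42.        ]]
t 0.15 tcp fix [558.2 224.6 230.6] w 85.5 Fw [-0.2  0.4 -0.6] F fix [0.4 0.2] q [ 1.01  0.28  1.51  0.    1.36 -0.12]
tool axes in fixture x,y,z cols=tool xyz
 [[-0.001  0.523  0.852]
 [ 0.001  0.852 -0.523]
 [-1.     0.    -0.001]]
shift cm [  5.09 -41.8  -24.  ] rotvec deg [58.4 -0.1  0. ]
```

```bash
python3 -m crank '[[0.6,-5,-2.9,7,0,0,8.5],[1.2,-10,-5.8,14,0,0,8.5],[1.8,-15,-8.6,21,0,0,8.5],[2.4,-20,-11.5,28,0,0,8.5],[3,-25,-14.4,36,0,0,8.5]]' && python3 -c "
from h import *
st(); goal(135,-6,180)"
```

```text
clock: 0.78
position: [0.4102, 0.2824, 0.201]
ee_rot: [0.685, -0.175, 0.685, 0.175]
contact_force: [0.8, 0.6, -0.1]
width: 0.0853
t 0.78 tcp fix [303.4  86.1 201. ] w 85.3 Fw [ 0.8  0.6 -0.1] F fix [ 0.5 -0.8] q [ 0.46  0.18  1.71  0.    1.25 -0.04]
tool axes in fixture x,y,z cols=tool xyz
 [[ 0.     0.926  0.378]
 [-0.     0.378 -0.926]
 [-1.     0.     0.   ]]
shift cm [  2.1  -19.07   2.16] rotvec deg [22.2  0.  -0. ]
```

```bash
python3 -m crank '[[0.6,-5,0.6,6,0,0,8.5],[1.2,-10,1.2,12,0,0,8.5],[1.7,-15,1.7,18,0,0,8.5],[2.1,-19.1,2.2,22.2,0,0,8.5],[2.1,-19.1,2.2,22.2,0,0,8.5]]' && python3 - <<'E'
from h import *
from rig import eyes
st(); d=eyes.get_image("wrist"); cv2.imwrite("pics/w1.png",d["color"]); np.savez("w1.npz",**d)
E
```

```text
clock: 1.4
position: [0.5223, 0.125, 0.1796]
ee_rot: [0.706, -0.04, 0.706, 0.039]
contact_force: [-0.6, -0.3, -0.6]
width: 0.0849
t 1.4 tcp fix [134.5  -7.8 179.6] w 84.9 Fw [-0.6 -0.3 -0.6] F fix [-0.2  0.6] q [ 0.11  0.25  1.67 -0.    1.22 -0.01]
tool axes in fixture x,y,z cols=tool xyz
 [[-0.001  1.     0.   ]
 [ 0.001  0.    -1.   ]
 [-1.    -0.001 -0.001]]
```

View pics/w1.png

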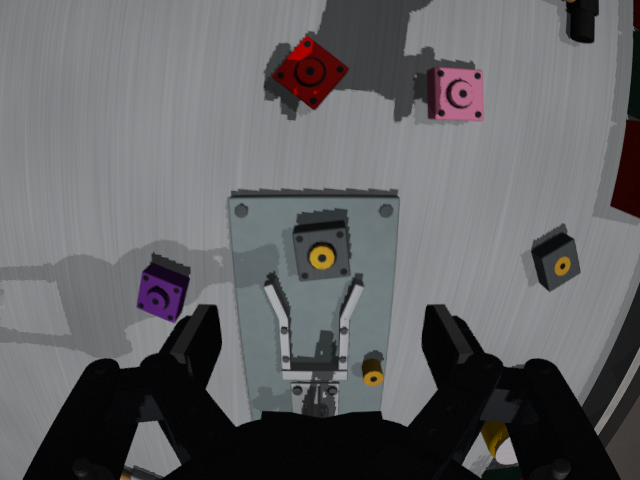

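The wrist view is clear: the holder is at (322,252), the nest stop at (315,375), and the spare nozzle at (372,372). I use the depth cloud to refine the positions.

```bash
cat > meas.py <<'E'
import sys
from h import *
d=load(sys.argv[1])
v,u=np.mgrid[0:480,0:640]; u=u.ravel();v=v.ravel()
k=d["z_map"][v,u]>0; u=u[k];v=v[k]
Q=F(cloud(d,u,v,True)); hsv=cv2.cvtColor(d["color"],cv2.COLOR_BGR2HSV)[v,u]
x,y,z=Q.T
near=(abs(x)<160)&(abs(y)<80)
pl=near&(abs(z-12)<5)&(hsv[:,1]>25)&(hsv[:,0]>80)&(hsv[:,0]<105)
print("plate z",np.median(z[pl]),"y range",np.percentile(y[pl],[.3,99.7]),"x max",np.percentile(x[pl],99.8))
t=(x>-40)&(x<135)&(abs(y)<35)&(z>30)&(z<39)&(hsv[:,2]<90)&(v<300)
if t.sum()>30: print("holder top",t.sum(),np.median(z[t]),cv2.minAreaRect(Q[t][:,:2].astype(np.float32)))
b=(x>-40)&(x<135)&(abs(y)<75)&(hsv[:,0]>12)&(hsv[:,0]<32)&(hsv[:,1]>110)&(hsv[:,2]>90)
for nm,s in(("noz",b&(abs(y)<35)&(z>31)),("spare",b&(abs(y)>38)&(z>25))):
    if s.sum()>5: print(nm,s.sum(),"z",np.percentile(z[s],[10,50,90]),cv2.minEnclosingCircle(Q[s][:,:2].astype(np.float32)))
s=(x>-40)&(x<-15)&(abs(y)<36)&(z>23)&(z<32); 
if s.sum(): print("stop top",np.median(z[s]),"x",np.percentile(x[s],[2,98]),"y",np.percentile(y[s],[2,98]))
for sg in(1,-1):
    s=(x>-15)&(x<38)&(sg*y>18)&(sg*y<36)&(z>22)&(z<30)
    if s.sum(): print("rail",sg,np.median(z[s]),np.percentile(y[s],[3,97]))
E
python3 meas.py w1
```

```text
plate z 12.661706869149636 y range [-73.93457252  72.98384311] x max 150.31477704386978
holder top 2142 36.66129990001937 ((107.0356216430664, -7.949123382568359), (43.57278060913086, 43.93205261230469), 6.054037570953369)
noz 426 z [41.46226039 42.51749679 43.45446171] ((106.19881439208984, -7.324635028839111), 10.856785774230957)
spare 204 z [33.63807189 34.50898983 35.33464389] ((-27.22570037841797, -59.8594970703125), 10.045909881591797)
stop top 28.15652648373848 x [-32.33875886 -16.2203399 ] y [-32.59300445  30.79992246]
rail 1 26.668748513667488 [22.94244443 31.801104  ]
rail -1 26.822618089101162 [-33.55980385 -25.00975713]
```

```bash
sed -i 's/^O=.*/O=np.array([.5296+.0008,-.0095+.0001,0]); ex=np.array([-.1117,.9937,0]); ey=np.array([-.9937,-.1117,0])/' h.py; python3 meas.py w1 | head -3; python3 -c "
from h import *
goal(110,-7,70,6)"
```

```text
plate z 12.661706869149636 y range [-73.12844252  73.78997311] x max 150.30476704386976
holder top 2142 36.66129990001937 ((107.0256118774414, -7.142995834350586), (43.57278060913086, 43.93205261230469), 6.054037570953369)
noz 426 z [41.46226039 42.51749679 43.45446171] ((106.18879699707031, -6.518512725830078), 10.856786727905273)
shift cm [10.97 -2.6   0.12] rotvec deg [-5.9 -0.1 -0. ]
```

```bash
python3 -m crank '[[5.5,-1.3,0,-3,0,0,6],[11,-2.5,0.1,-5.9,0,0,6],[11,-2.5,0.1,-5.9,0,0,6]]' && python3 - <<'E'
from h import *
from rig import eyes
st(); d=eyes.get_image("wrist"); cv2.imwrite("pics/w2.png",d["color"]); np.savez("w2.npz",**d)
s=eyes.get_image("scene"); c=s["color"][200:310,280:420];cv2.imwrite("pics/s2.png",cv2.resize(c,None,fx=5,fy=5,interpolation=cv2.INTER_CUBIC))
E
```

```text
clock: 1.82
position: [0.5204, 0.103, 0.0671]
ee_rot: [0.699, -0.077, 0.706, 0.078]
contact_force: [0.0, 0.6, 0.6]
width: 0.0599
t 1.82 tcp fix [112.8  -2.6  67.1] w 59.9 Fw [0.  0.6 0.6] F fix [ 0.6 -0.1] q [ 0.06  0.36  1.83  0.    0.96 -0.16]
tool axes in fixture x,y,z cols=tool xyz
 [[ 0.001  0.994  0.107]
 [ 0.01   0.107 -0.994]
 [-1.     0.002 -0.01 ]]
```

View pics/w2.png

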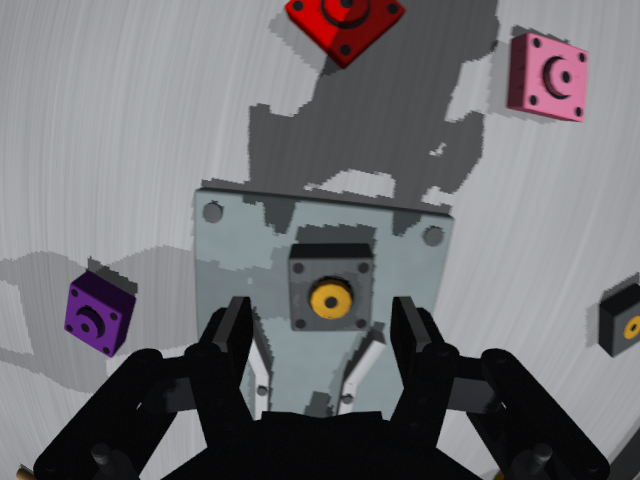

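View pics/s2.png

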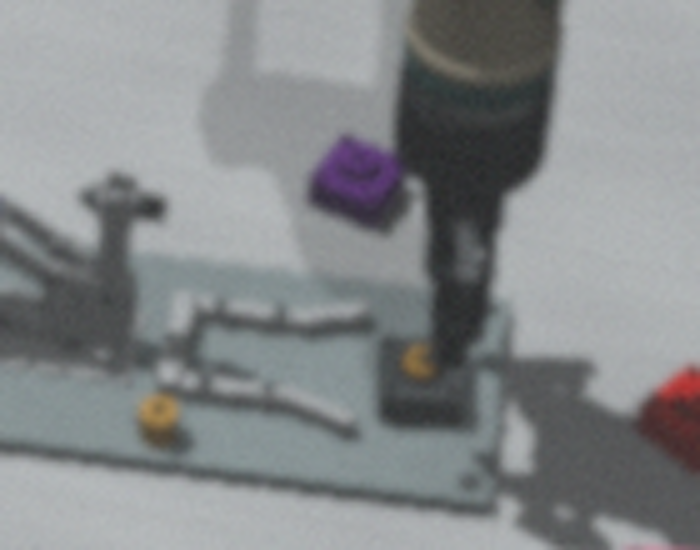

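```bash
python3 -m crank '[[0,0,0,0,0,0,6],[0,0,0,0,0,0,6]]' >/dev/null&& python3 - <<'E'
from h import *
st(); goal(110,-7,30,6)
d=load("w2"); v,u=np.mgrid[290:420,200:450]; Q=F(cloud(d,u.ravel(),v.ravel(),True)); c=d["color"][v.ravel(),u.ravel()]
k=(c.max(1)<60)&(Q[:,2]>45)&(Q[:,2]<140); 
for sg in(1,-1):
    k2=k&(sg*(u.ravel()-321)<0); print(np.percentile(Q[k2][:,2],[0.5,2,10,50]), np.percentile(Q[k2&(Q[:,2]<95)],[1,99],axis=0))
E
```

```text
t 2.17 tcp fix [112.4  -8.3  72.3] w 60.0 Fw [0.8 0.1 0.9] F fix [ 0.  -0.8] q [ 0.06  0.36  1.82  0.    0.96 -0.16]
tool axes in fixture x,y,z cols=tool xyz
 [[-0.     0.994  0.108]
 [-0.004  0.108 -0.994]
 [-1.    -0.     0.004]]
shift cm [ 4.23 -0.23 -0.17] rotvec deg [0.2 0.2 0. ]
[ 74.67560217  77.19745954  83.89049513 105.45326689] [[101.64212101  25.8544918   74.04041277]
 [122.91950235  40.73218958  94.80793946]]
[ 74.54736646  77.0225864   84.11273765 107.81175584] [[108.06180251 -45.01475161  73.51052793]
 [129.85148441 -31.42367553  94.83454745]]
```

```bash
python3 -m crank '[[2.2,-0.2,-0.15,0,0,0,6],[4.5,-0.2,-0.15,0,0,0,6],[4.5,-0.2,-0.15,0,0,0,6],[4.5,-0.2,-0.15,0,0,0,6]]' && python3 - <<'E'
from h import *
st()
E
```

```text
clock: 2.68
position: [0.5247, 0.1005, 0.0265]
ee_rot: [0.704, -0.077, 0.702, 0.077]
contact_force: [0.7, -0.7, 0.0]
width: 0.06
t 2.67 tcp fix [109.8  -6.6  26.5] w 60.0 Fw [ 0.7 -0.7  0. ] F fix [-0.8 -0.6] q [ 0.06  0.41  1.88  0.    0.85 -0.16]
tool axes in fixture x,y,z cols=tool xyz
 [[ 0.     0.994  0.107]
 [-0.002  0.107 -0.994]
 [-1.    -0.     0.002]]
```

Aligned; closing on the holder with a light grip.

```bash
python3 -m crank '[[0,0,0,0,0,0,4.0],[0,0,0,0,0,0,4.0],[0,0,0,0,0,0,4.0],[0,0,0,0,0,0,4.0]]' 25 && python3 - <<'E'
from h import *
from rig import eyes
st(); d=eyes.get_image("wrist"); cv2.imwrite("pics/w3.png",d["color"]); np.savez("w3.npz",**d)
s=eyes.get_image("scene"); np.savez("s3.npz",**s); c=s["color"][220:310,300:420];cv2.imwrite("pics/s3.png",cv2.resize(c,None,fx=6,fy=6,interpolation=cv2.INTER_CUBIC))
v,u=np.mgrid[290:420,200:450]; Q=F(cloud(d,u.ravel(),v.ravel(),True)); c=d["color"][v.ravel(),u.ravel()]
k=(c.max(1)<60)&(Q[:,2]>15)&(Q[:,2]<140)&(abs(Q[:,1]+7)>23)
for sg in(1,-1):
    k2=k&(sg*(u.ravel()-321)<0); print(np.percentile(Q[k2][:,2],[0.5,2,10,50]), np.percentile(Q[k2&(Q[:,2]<50)],[1,99],axis=0))
E
```

```text
clock: 3.18
position: [0.525, 0.1005, 0.0267]
ee_rot: [0.704, -0.077, 0.702, 0.077]
contact_force: [-0.4, -0.3, 5.3]
width: 0.0433
t 3.17 tcp fix [109.8  -6.9  26.7] w 43.3 Fw [-0.4 -0.3  5.3] F fix [-0.3  0.4] q [ 0.06  0.41  1.88  0.    0.85 -0.16]
tool axes in fixture x,y,z cols=tool xyz
 [[ 0.     0.994  0.107]
 [-0.003  0.107 -0.994]
 [-1.    -0.     0.003]]
[35.10551243 38.24522199 48.03299381 79.22086519] [[114.59326307  16.19186763  33.99904532]
 [120.91647587  28.48181013  49.8368057 ]]
[15.93510494 17.65201417 35.18933193 76.86468608] [[ 55.27959908 -40.5272351   15.51171749]
 [126.13533437 -30.08019123  49.85223198]]
```

View pics/w3.png

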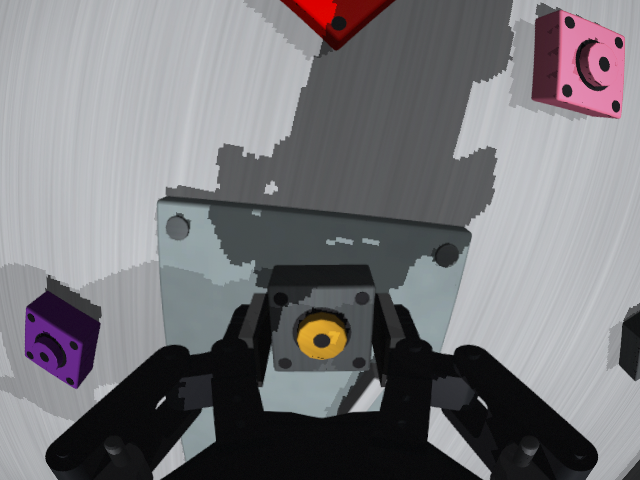

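View pics/s3.png

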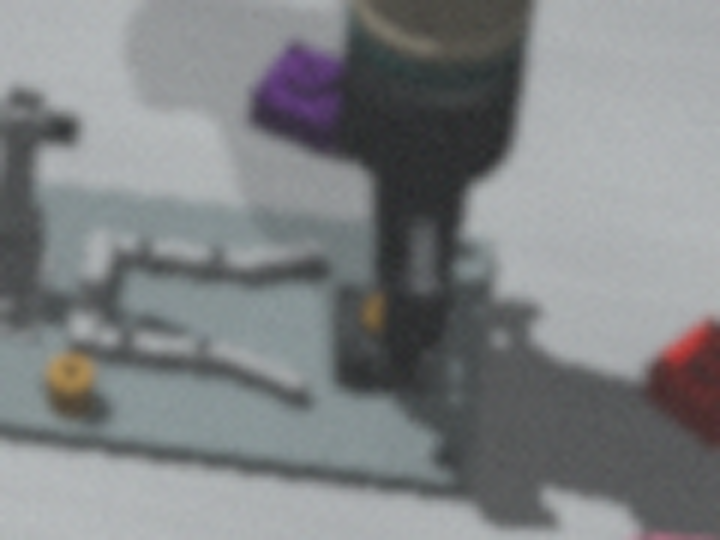

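```bash
python3 -c "
from h import *
for x in (100,78,40):goal(x,0.1 if x<100 else -4,26.7,0)"
```

```text
shift cm [-0.   -0.95 -0.39] rotvec deg [6.1 0.2 0. ]
shift cm [-0.01 -3.09 -1.03] rotvec deg [6.1 0.2 0. ]
shift cm [-0.01 -6.87 -1.44] rotvec deg [6.1 0.2 0. ]
```

```bash
python3 -m crank '[[0,-0.5,-0.2,3,0,0,4.0],[0,-1,-0.5,6,0,0,4.0],[0,-2,-0.8,6,0,0,4.0],[0,-3.1,-1,6,0,0,4.0],[0,-3.1,-1,6,0,0,4.0]]' && python3 - <<'E'
from h import *
from rig import eyes
st(); d=eyes.get_image("wrist"); cv2.imwrite("pics/w4.png",d["color"]); np.savez("w4.npz",**d);goal(44,0,26.7,0)
E
python3 meas.py w4
```

```text
clock: 3.9
position: [0.522, 0.0683, 0.0267]
ee_rot: [0.707, -0.039, 0.705, 0.04]
contact_force: [0.1, 2.0, 6.1]
width: 0.0431
t 3.9 tcp fix [78.1 -0.4 26.7] w 43.1 Fw [0.1 2.  6.1] F fix [ 2.  -0.3] q [-0.    0.4   1.9   0.    0.84 -0.12]
tool axes in fixture x,y,z cols=tool xyz
 [[ 0.001  1.     0.001]
 [-0.003  0.001 -1.   ]
 [-1.     0.001  0.003]]
shift cm [-0.01 -3.41 -0.04] rotvec deg [ 0.1  0.2 -0. ]
plate z 12.717765057009181 y range [-73.69497689  73.29967926] x max 150.07054320521027
holder top 1686 35.78208981740373 ((93.52310943603516, -0.44157981872558594), (56.272159576416016, 7.735615253448486), 89.56978607177734)
noz 1392 z [41.89918384 42.57611266 43.32058278] ((73.13253021240234, 0.13828003406524658), 11.81126594543457)
rail 1 26.86939386987651 [23.72401133 30.48296227]
rail -1 26.78318389075815 [-31.64731103 -24.06178   ]
```

View pics/w4.png

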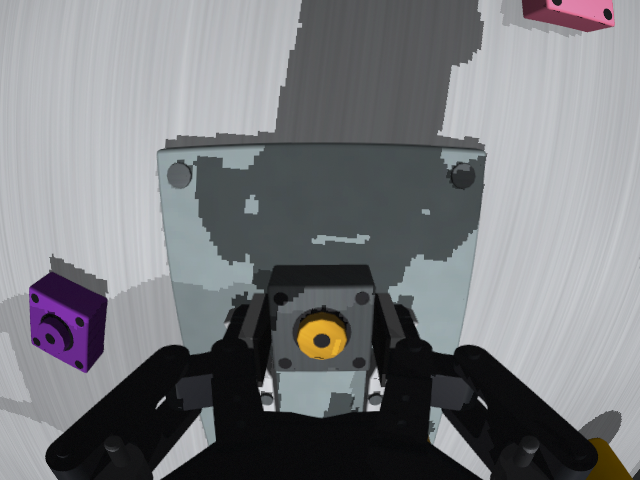

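```bash
python3 -m crank '[[0,-0.9,0,0,0,0,4.0],[0,-1.8,0,0,0,0,4.0],[0,-2.7,0,0,0,0,4.0],[0,-3.6,0,0,0,0,4.0],[0,-3.6,0,0,0,0,4.0]]' && python3 - <<'E'
from h import *
from rig import eyes
st(); d=eyes.get_image("wrist"); cv2.imwrite("pics/w5.png",d["color"]); np.savez("w5.npz",**d)
d=eyes.get_image("scene");cv2.imwrite("pics/s5.png",cv2.resize(d["color"][190:310,240:400],None,fx=5,fy=5,interpolation=cv2.INTER_CUBIC))
E
python3 meas.py w5
```

```text
clock: 4.58
position: [0.5257, 0.033, 0.0267]
ee_rot: [0.707, -0.039, 0.705, 0.041]
contact_force: [-1.1, 3.9, 7.4]
width: 0.0431
t 4.58 tcp fix [42.7 -0.1 26.7] w 43.1 Fw [-1.1  3.9  7.4] F fix [4.1 0.7] q [-0.07  0.4   1.9   0.    0.84 -0.19]
tool axes in fixture x,y,z cols=tool xyz
 [[ 0.002  1.     0.001]
 [-0.002  0.001 -1.   ]
 [-1.     0.002  0.002]]
plate z 12.746497499578915 y range [-73.6865274   73.30789063] x max 149.54493267016252
holder top 1702 35.834114979067024 ((58.007080078125, -0.011571884155273438), (7.557247638702393, 56.651611328125), 0.10066662728786469)
noz 1397 z [41.87509878 42.62561675 43.29789418] ((44.69178771972656, -8.599769592285156), 23.658714294433594)
spare 317 z [33.89631168 34.60920874 35.27458515] ((-28.115001678466797, -59.40377426147461), 10.58791732788086)
stop top 25.461110878232386 x [-22.7445737  -15.40577001] y [-30.03078804  29.42696538]
rail 1 26.753803888383235 [23.70454948 30.74325567]
rail -1 26.735895657949786 [-31.08605106 -23.9957778 ]
```

View pics/s5.png

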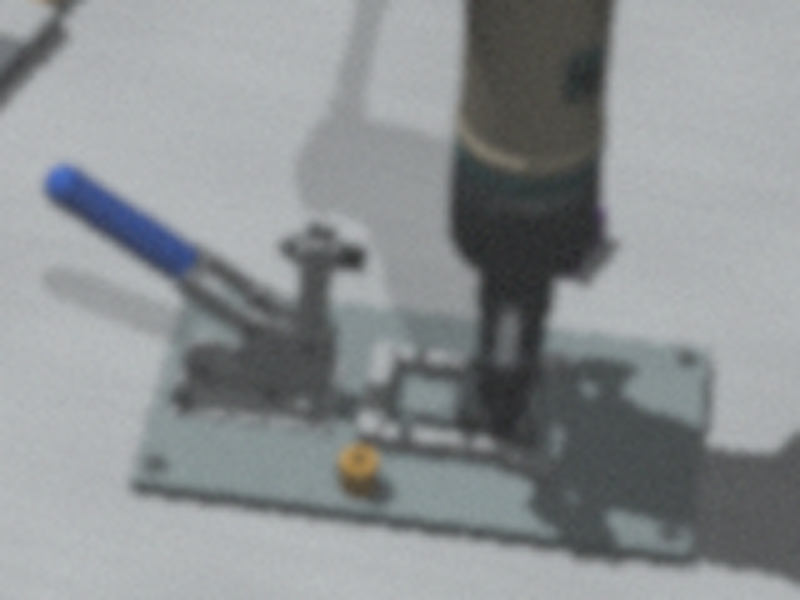

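```bash
python3 -m crank '[[0,0,0,0,0,0,6],[0,0,0,0,0,0,6],[-2,0,0,0,0,0,6],[-3,1,0,0,0,0,6],[-3,4.3,0,0,0,0,0.8]]' && python3 -m crank '[[0,0,0,0,0,0,0.8],[0,0,0,0,0,0,0.8],[0,0,0,0,0,0,0.8]]' && python3 - <<'E'
from h import *
from rig import eyes
st(); d=eyes.get_image("wrist"); cv2.imwrite("pics/w6.png",d["color"]); np.savez("w6.npz",**d)
goal(85,0,18)
E
python3 meas.py w6
```

```text
clock: 5.3
position: [0.521, 0.0747, 0.0561]
ee_rot: [0.707, -0.04, 0.705, 0.04]
contact_force: [0.1, 0.1, -0.2]
width: 0.043
clock: 5.68
position: [0.52, 0.0744, 0.0551]
ee_rot: [0.706, -0.04, 0.706, 0.04]
contact_force: [0.3, -0.6, -0.1]
width: 0.0081
t 5.67 tcp fix [84.4  1.  55.1] w 8.1 Fw [ 0.3 -0.6 -0.1] F fix [-0.6 -0.3] q [ 0.01  0.36  1.86 -0.    0.91 -0.1 ]
tool axes in fixture x,y,z cols=tool xyz
 [[-0.     1.     0.002]
 [ 0.     0.002 -1.   ]
 [-1.    -0.    -0.   ]]
shift cm [3.72 0.06 0.1 ] rotvec deg [ 0.1 -0.   0. ]
plate z 12.718274510252204 y range [-73.68251197  73.14587912] x max 150.1052729735971
noz 507 z [41.94159012 42.66275814 43.50072239] ((60.200923919677734, -9.97895622253418), 38.809017181396484)
```

View pics/w6.png

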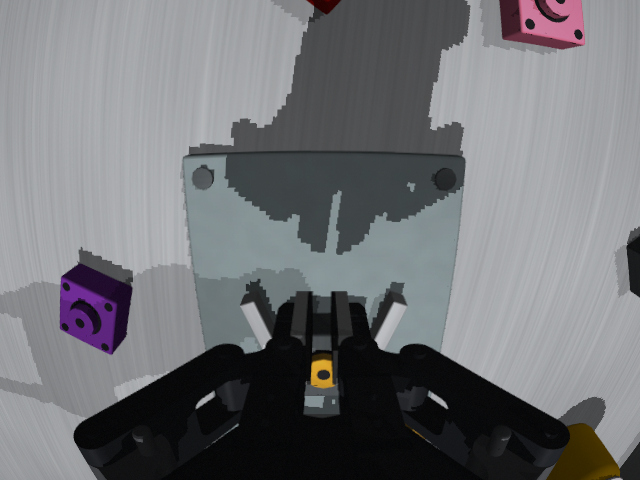

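```bash
python3 -m crank '[[1.9,0,0.1,0,0,0,0.8],[3.7,0,0.1,0,0,0,0.8],[3.7,0,0.1,0,0,0,0.8],[3.7,0,0.1,0,0,0,0.8]]' && python3 -c "
from h import *
st();goal(45,0,18)"
```

```text
clock: 6.22
position: [0.5214, 0.0747, 0.0187]
ee_rot: [0.706, -0.04, 0.706, 0.04]
contact_force: [-0.2, 0.4, -0.2]
width: 0.0077
t 6.22 tcp fix [84.5 -0.5 18.7] w 7.7 Fw [-0.2  0.4 -0.2] F fix [0.4 0.2] q [ 0.01  0.41  1.9   0.    0.82 -0.1 ]
tool axes in fixture x,y,z cols=tool xyz
 [[-0.     1.     0.002]
 [-0.001  0.002 -1.   ]
 [-1.    -0.     0.001]]
shift cm [ 0.07 -3.96 -0.06] rotvec deg [0.1 0.  0. ]
```

```bash
python3 -m crank '[[0,-0.8,0,0,0,0,0.8],[0,-1.6,0,0,0,0,0.8],[0,-2.4,0,0,0,0,0.8],[0,-3.2,0,0,0,0,0.8],[0,-4,0,0,0,0,0.8]]' && python3 -c "
from h import *
st()" && python3 -m crank '[[0,-0.4,0,0,0,0,0.8],[0,-0.8,0,0,0,0,0.8],[0,-0.8,0,0,0,0,0.8]]' && python3 -c "
from h import *
st()"
```

```text
clock: 6.85
position: [0.5258, 0.0356, 0.0189]
ee_rot: [0.706, -0.039, 0.706, 0.041]
contact_force: [0.7, 4.5, 4.1]
width: 0.0084
t 6.85 tcp fix [45.3 -0.5 18.9] w 8.4 Fw [0.7 4.5 4.1] F fix [ 4.4 -1.2] q [-0.07  0.41  1.9   0.    0.83 -0.18]
tool axes in fixture x,y,z cols=tool xyz
 [[ 0.002  1.     0.001]
 [-0.001  0.001 -1.   ]
 [-1.     0.002  0.001]]
clock: 7.22
position: [0.5267, 0.0273, 0.0187]
ee_rot: [0.706, -0.04, 0.706, 0.04]
contact_force: [0.0, 4.0, 2.8]
width: 0.0081
t 7.22 tcp fix [36.8 -0.4 18.7] w 8.1 Fw [0.  4.  2.8] F fix [ 4.  -0.5] q [-0.08  0.41  1.9   0.    0.83 -0.2 ]
tool axes in fixture x,y,z cols=tool xyz
 [[ 0.001  1.     0.002]
 [-0.001  0.002 -1.   ]
 [-1.     0.001  0.001]]
```

```bash
python3 -m crank '[[0,-0.2,0,0,0,0,0.8],[0,-0.4,0,0,0,0,0.8],[0,-0.4,0,0,0,0,0.8]]' && python3 -c "
from h import *
st()" && python3 -m crank '[[0,-0.1,0,0,0,0,0.8],[0,-0.2,0,0,0,0,0.8]]' && python3 -c "
from h import *
st()"
```

```text
clock: 7.6
position: [0.527, 0.0237, 0.0186]
ee_rot: [0.706, -0.04, 0.706, 0.041]
contact_force: [-0.7, 5.2, 4.1]
width: 0.0078
t 7.6 tcp fix [33.3 -0.3 18.6] w 7.8 Fw [-0.7  5.2  4.1] F fix [5.2 0.1] q [-0.09  0.42  1.9   0.    0.83 -0.2 ]
tool axes in fixture x,y,z cols=tool xyz
 [[ 0.001  1.     0.002]
 [-0.001  0.002 -1.   ]
 [-1.     0.001  0.001]]
clock: 7.85
position: [0.5272, 0.0219, 0.0186]
ee_rot: [0.706, -0.04, 0.706, 0.041]
contact_force: [-0.0, 6.7, 4.2]
width: 0.0082
t 7.85 tcp fix [31.5 -0.3 18.6] w 8.2 Fw [-0.   6.7  4.2] F fix [ 6.7 -0.7] q [-0.09  0.42  1.9   0.    0.83 -0.21]
tool axes in fixture x,y,z cols=tool xyz
 [[ 0.001  1.     0.002]
 [-0.     0.002 -1.   ]
 [-1.     0.001  0.   ]]
```

```bash
for i in 1 2; do python3 -m crank '[[0,-0.1,0,0,0,0,0.8],[0,-0.1,0,0,0,0,0.8]]' >/dev/null&& python3 -c "
from h import *
st()"|head -1; done;  python3 - <<'E'
from h import *
from rig import eyes
d=eyes.get_image("scene");cv2.imwrite("pics/s7.png",cv2.resize(d["color"][190:310,240:400],None,fx=5,fy=5,interpolation=cv2.INTER_CUBIC))
d=eyes.get_image("wrist"); cv2.imwrite("pics/w7.png",d["color"]); np.savez("w7.npz",**d)
E
```

```text
t 8.1 tcp fix [31.1 -0.3 18.6] w 7.9 Fw [-0.9  7.1  4.5] F fix [7.2 0.1] q [-0.09  0.42  1.9   0.    0.83 -0.21]
t 8.35 tcp fix [31.  -0.3 18.6] w 7.9 Fw [-0.3 10.3  5.9] F fix [10.3 -0.8] q [-0.09  0.42  1.9   0.01  0.83 -0.21]
```

View pics/s7.png

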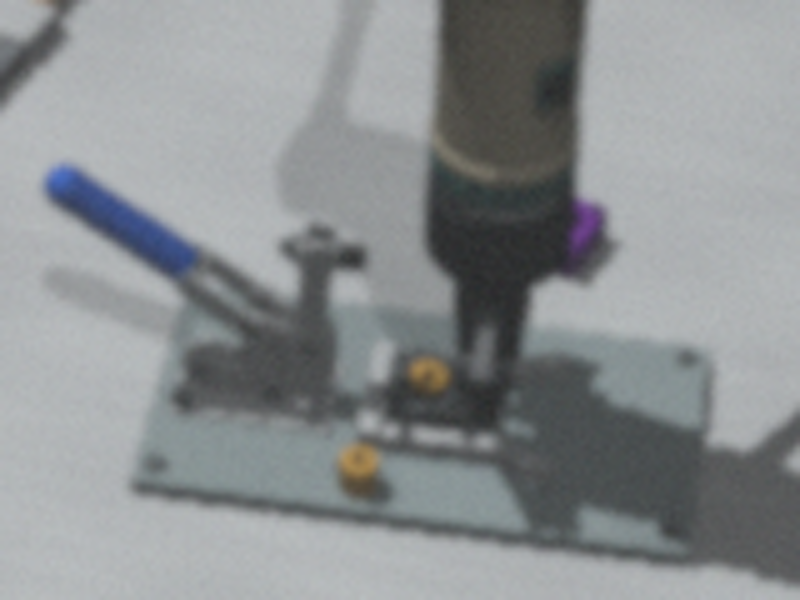

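View pics/w7.png

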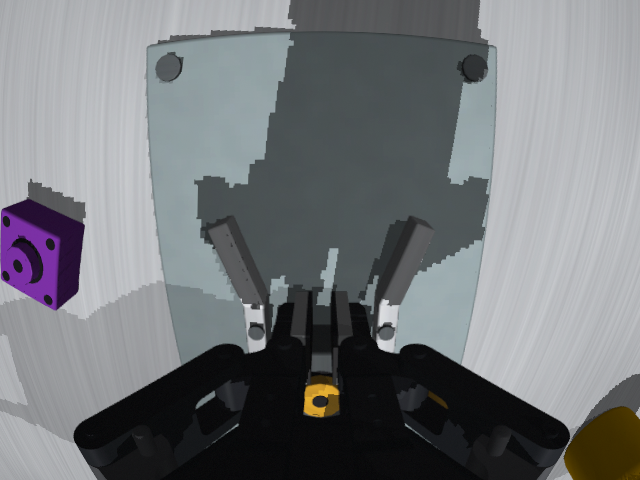

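```bash
python3 -m crank '[[0,-0.15,0,0,0,0,0.8],[0,-0.15,0,0,0,0,0.8]]' >/dev/null&&  python3 - <<'E'
from h import *
from rig import eyes
st()
d=eyes.get_image("scene")
def br(d):
    hsv=cv2.cvtColor(d["color"],cv2.COLOR_BGR2HSV); b=cv2.inRange(hsv,(12,110,80),(32,255,255)); b[:250]=0;b[300:]=0;b[:,290:]&=255;b[:,:290]=0;b[:,400:]=0
    n,l,s,ce=cv2.connectedComponentsWithStats(b)
    for i in range(1,n):
        if s[i,4]>15: print(ce[i],s[i,4],[np.round(F(onplane(d,[ce[i][0]],[ce[i][1]],h))[0],1) for h in(.040,.032)])
br(d); print("initial:"); br(load("scene0"))
d=load("w7"); v,u=np.mgrid[370:420,295:350];Q=F(cloud(d,u.ravel(),v.ravel(),True));hsv=cv2.cvtColor(d["color"],cv2.COLOR_BGR2HSV)[v.ravel(),u.ravel()]
k=(hsv[:,1]>110)&(hsv[:,0]>12)&(hsv[:,0]<32)&(Q[:,2]>40)&(Q[:,2]<46); print("wrist noz",np.percentile(Q[k],[1,50,99],axis=0))
E
```

```text
t 8.7 tcp fix [31.  -0.3 18.6] w 8.0 Fw [ 0.2 15.1  6.3] F fix [15.  -1.8] q [-0.1   0.42  1.9   0.01  0.83 -0.21]
tool axes in fixture x,y,z cols=tool xyz
 [[ 0.006  1.    -0.001]
 [-0.001 -0.001 -1.   ]
 [-1.     0.006  0.001]]
[325.7  264.45] 20 [array([-0.7,  4.5, 40. ]), array([-1.5, 11.7, 32. ])]
[311.32142857 282.5       ] 28 [array([-28.7, -65.2,  40. ]), array([-29.7, -58.5,  32. ])]
initial:
[363.82758621 272.10344828] 29 [array([103.6,  -5.5,  40. ]), array([103.6,   1.7,  32. ])]
[311.22222222 282.48148148] 27 [array([-29. , -65.2,  40. ]), array([-30. , -58.4,  32. ])]
wrist noz [[-9.36597689 -7.23975872 40.29566592]
 [ 2.49290909 -0.23161012 42.52665092]
 [10.93857326  7.09311977 43.80594996]]
```

The holder is home. It stopped at 15 N with no further travel, and the nozzle centre is at about (0.5, 0). Next I back off, rise, and move over to the handle.

```bash
python3 -m crank '[[0,1.2,0,0,0,0,0.8],[-5,3,0,0,0,0,0.8],[-11,3,0,0,0,0,3],[-17,3,0,0,0,0,5],[-23,3,0,0,0,0,5]]' && python3 -c "
from h import *
st();goal(-181,0,240)"
```

```text
clock: 9.38
position: [0.5237, 0.0467, 0.2499]
ee_rot: [0.706, -0.041, 0.706, 0.04]
contact_force: [2.0, -0.0, -0.3]
width: 0.0501
t 9.38 tcp fix [ 56.5   0.4 249.9] w 50.1 Fw [ 2.  -0.  -0.3] F fix [-0.3 -2. ] q [-0.04  0.19  1.57 -0.    1.38 -0.16]
tool axes in fixture x,y,z cols=tool xyz
 [[-0.002  1.     0.003]
 [ 0.     0.003 -1.   ]
 [-1.    -0.002 -0.   ]]
shift cm [ 1.040e+00 -2.375e+01 -2.000e-02] rotvec deg [ 0.1 -0.   0.1]
```

```bash
python3 -m crank '[[0,-6,0,0,0,0,5],[0,-12,0,0,0,0,5],[0,-18,0,0,0,0,5],[0.5,-23.7,0,0,0,0,5],[1,-23.7,0,0,0,0,5]]' && python3 -m crank '[[0,0,0,0,0,0,5],[0,0,0,0,0,0,5]]' && python3 - <<'E'
from h import *
from rig import eyes
st();goal(-181,0,122)
d=eyes.get_image("wrist"); cv2.imwrite("pics/w8.png",d["color"]); np.savez("w8.npz",**d)
v,u=np.mgrid[0:480,0:640];u=u.ravel();v=v.ravel();Q=F(cloud(d,u,v,True));hsv=cv2.cvtColor(d["color"],cv2.COLOR_BGR2HSV)[v,u]
k=(hsv[:,0]>105)&(hsv[:,0]<125)&(hsv[:,1]>120)&(Q[:,2]>80)&(Q[:,2]<200)&(abs(Q[:,1])<30)
if k.sum(): print(k.sum(),np.percentile(Q[k],[1,50,99],axis=0))
E
```

```text
clock: 10.0
position: [0.5509, -0.1928, 0.237]
ee_rot: [0.705, -0.04, 0.707, 0.038]
contact_force: [-0.1, 0.7, 0.0]
width: 0.0501
clock: 10.25
position: [0.5509, -0.1866, 0.2383]
ee_rot: [0.706, -0.041, 0.706, 0.041]
contact_force: [0.5, 0.1, 0.2]
width: 0.0498
t 10.25 tcp fix [-178.4   -0.6  238.3] w 49.8 Fw [0.5 0.1 0.2] F fix [ 0.1 -0.5] q [-0.45  0.28  1.48 -0.    1.38 -0.56]
tool axes in fixture x,y,z cols=tool xyz
 [[ 0.     1.     0.004]
 [ 0.     0.004 -1.   ]
 [-1.     0.    -0.   ]]
shift cm [11.63 -0.26 -0.05] rotvec deg [ 0.2 -0.  -0. ]
3751 [[-198.21335557  -10.9865497   110.5409002 ]
 [-163.66467458   -0.260085    140.24381233]
 [-126.22255242   10.65639997  161.88203956]]
```

View pics/w8.png

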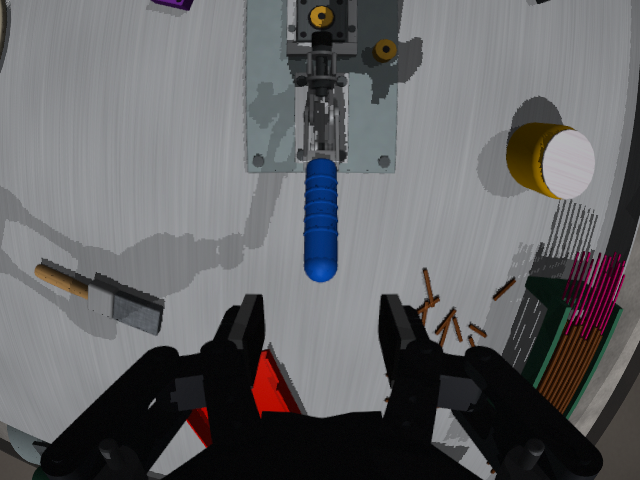

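```bash
python3 -m crank '[[4,-0.25,0,0,0,0,5],[8,-0.25,0,0,0,0,5],[11.6,-0.25,0,0,0,0,5],[11.6,-0.25,0,0,0,0,5],[11.6,-0.25,0,0,0,0,5]]' && python3 -c "
from h import *
st()" && python3 -m crank '[[0,0,0,0,0,0,1.8],[0,0,0,0,0,0,1.8],[0,0,0,0,0,0,1.8],[0,0,0,0,0,0,1.8]]' 40 && python3 - <<'E'
from h import *
from rig import eyes
st()
d=eyes.get_image("wrist"); cv2.imwrite("pics/w9.png",d["color"])
E
```

```text
clock: 10.92
position: [0.5526, -0.1901, 0.1239]
ee_rot: [0.707, -0.041, 0.705, 0.04]
contact_force: [0.5, 0.2, 0.8]
width: 0.0502
t 10.93 tcp fix [-182.    -1.8  123.9] w 50.2 Fw [0.5 0.2 0.8] F fix [ 0.1 -0.5] q [-0.45  0.37  1.65  0.    1.12 -0.57]
tool axes in fixture x,y,z cols=tool xyz
 [[-0.001  1.     0.004]
 [-0.002  0.004 -1.   ]
 [-1.    -0.001  0.002]]
clock: 11.42
position: [0.5509, -0.1911, 0.1243]
ee_rot: [0.706, -0.041, 0.706, 0.04]
contact_force: [-3.7, -0.4, 6.1]
width: 0.0218
t 11.43 tcp fix [-1.828e+02 -1.000e-01  1.243e+02] w 21.8 Fw [-3.7 -0.4  6.1] F fix [0.  3.7] q [-0.45  0.37  1.65 -0.    1.12 -0.57]
tool axes in fixture x,y,z cols=tool xyz
 [[-0.002  1.     0.003]
 [ 0.     0.003 -1.   ]
 [-1.    -0.002 -0.   ]]
```

View pics/w9.png

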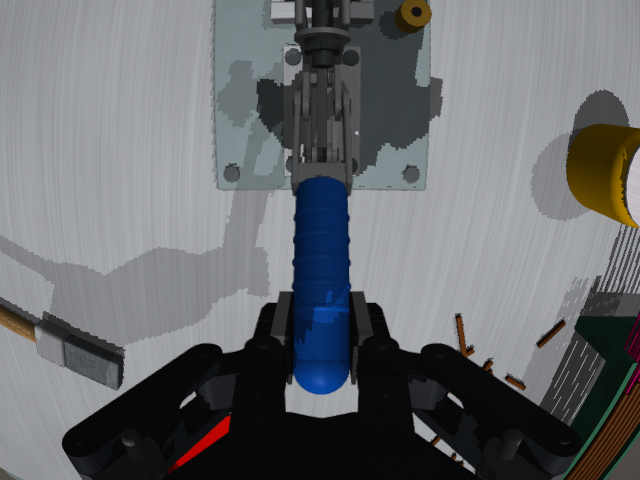

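```bash
python3 -m crank '[[-1,0.8,0,0,0,0,1.8],[-2,1.7,0,0,0,0,1.8],[-2.9,2.8,0,0,0,0,1.8],[-3.8,3.9,0,0,0,0,1.8],[-4.4,5.1,0,0,0,0,1.8]]' && python3 - <<'E'
from h import *
from rig import eyes
st()
d=eyes.get_image("wrist"); cv2.imwrite("pics/w10.png",d["color"])
E
```

```text
clock: 12.1
position: [0.5452, -0.1394, 0.1671]
ee_rot: [0.706, -0.041, 0.706, 0.04]
contact_force: [-3.4, -4.0, -0.2]
width: 0.0217
t 12.1 tcp fix [-130.8   -0.2  167.1] w 21.7 Fw [-3.4 -4.  -0.2] F fix [-3.6  3.8] q [-0.37  0.3   1.63 -0.    1.21 -0.49]
tool axes in fixture x,y,z cols=tool xyz
 [[-0.001  1.     0.003]
 [ 0.     0.003 -1.   ]
 [-1.    -0.001 -0.   ]]
```

View pics/w10.png

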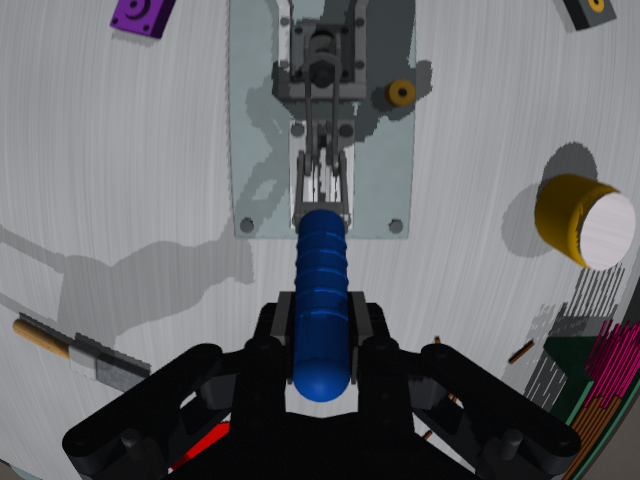

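```bash
python3 -m crank '[[-0.6,1.2,0,0,0,0,1.8],[-1,2.5,0,0,0,0,1.8],[-1.3,3.7,0,0,0,0,1.8],[-1.45,5,0,0,0,0,1.8],[-1.55,6.2,0,0,0,0,1.8]]' && python3 -c "
from h import *
st()"
```

```text
clock: 12.78
position: [0.5382, -0.0769, 0.1817]
ee_rot: [0.706, -0.04, 0.706, 0.041]
contact_force: [-2.9, -2.4, -2.8]
width: 0.0216
t 12.78 tcp fix [-68.   -0.2 181.7] w 21.6 Fw [-2.9 -2.4 -2.8] F fix [-2.1  3.1] q [-0.27  0.26  1.65  0.    1.23 -0.39]
tool axes in fixture x,y,z cols=tool xyz
 [[ 0.001  1.     0.003]
 [ 0.     0.003 -1.   ]
 [-1.     0.001 -0.   ]]
```

```bash
python3 -m crank '[[0,0.8,0,0,0,0,1.8],[0,1.6,0,0,0,0,1.8],[0.1,2.4,0,0,0,0,1.8],[0.25,3.2,0,0,0,0,1.8],[0.25,3.2,0,0,0,0,1.8]]' && python3 -c "
from h import *
st()"&& python3 -m crank '[[0.1,0.5,0,0,0,0,1.8],[0.2,1,0,0,0,0,1.8],[0.2,1,0,0,0,0,1.8]]' && python3 - <<'E'
from h import *
from rig import eyes
st()
d=eyes.get_image("scene");np.savez("s11.npz",**d);cv2.imwrite("pics/s11.png",cv2.resize(d["color"][190:310,240:400],None,fx=5,fy=5,interpolation=cv2.INTER_CUBIC))
d=eyes.get_image("wrist"); cv2.imwrite("pics/w11.png",d["color"])
E
```

```text
clock: 13.4
position: [0.5363, -0.0448, 0.18]
ee_rot: [0.707, -0.04, 0.705, 0.041]
contact_force: [0.1, 0.6, -0.9]
width: 0.0181
t 13.4 tcp fix [-35.8  -1.9 180. ] w 18.1 Fw [ 0.1  0.6 -0.9] F fix [ 0.6 -0.2] q [-0.21  0.25  1.67  0.    1.22 -0.33]
tool axes in fixture x,y,z cols=tool xyz
 [[ 0.002  1.     0.002]
 [-0.004  0.002 -1.   ]
 [-1.     0.002  0.004]]
clock: 13.78
position: [0.5338, -0.0357, 0.1771]
ee_rot: [0.706, -0.04, 0.706, 0.041]
contact_force: [-0.5, 0.2, 0.4]
width: 0.0181
t 13.78 tcp fix [-26.5  -0.4 177.1] w 18.1 Fw [-0.5  0.2  0.4] F fix [0.3 0.5] q [-0.2   0.25  1.68  0.    1.21 -0.31]
tool axes in fixture x,y,z cols=tool xyz
 [[ 0.001  1.     0.003]
 [-0.     0.003 -1.   ]
 [-1.     0.001  0.   ]]
```

View pics/s11.png

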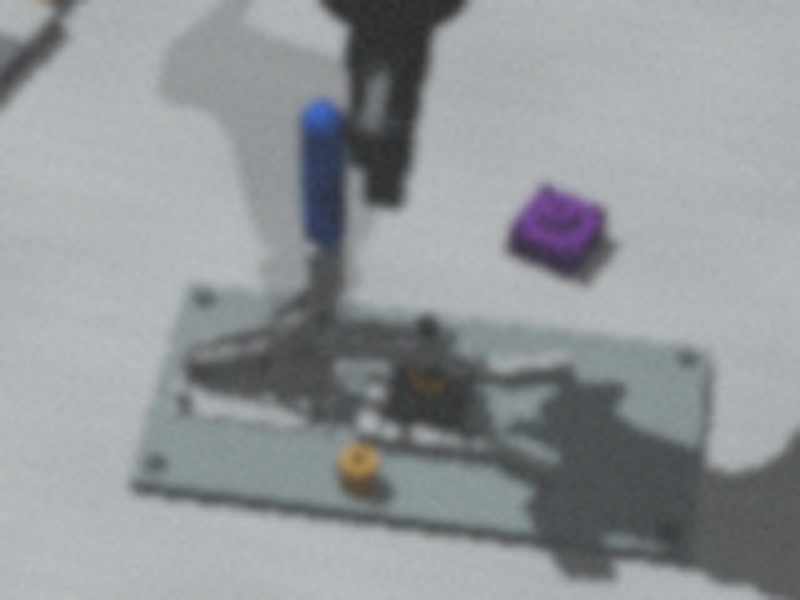

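View pics/w11.png

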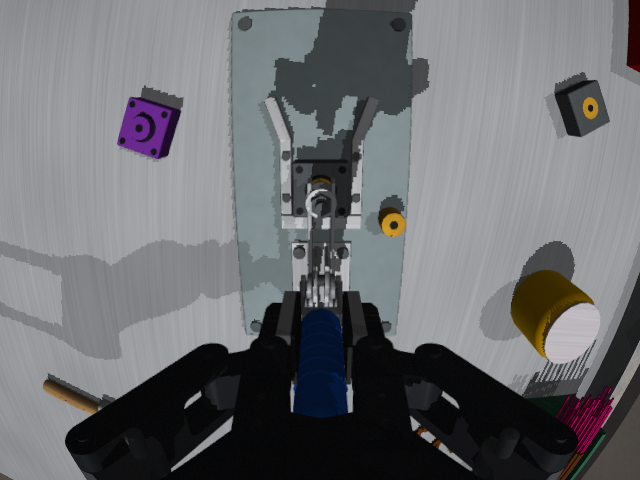

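The handle squeezed out of the jaws before lock. It now stands nearly upright at crop (322,170), behind the fingers, with the foot resting on the nozzle. I will go up and behind it, and push it over with closed fingers.

```bash
python3 -m crank '[[-2,0.8,0,0,0,0,3.5],[-6,0.8,0,0,0,0,4],[-8.5,0,0,0,0,0,4],[-8.5,-5,0,0,0,0,1],[-8.5,-8.8,0,0,0,0,0]]' && python3 -m crank '[[0,0,0,0,0,0,0],[0,0,0,0,0,0,0]]' && python3 - <<'E'
from h import *
from rig import eyes
st();goal(-115,0,172)
d=eyes.get_image("scene");np.savez("s12.npz",**d);cv2.imwrite("pics/s12.png",cv2.resize(d["color"][190:310,240:400],None,fx=5,fy=5,interpolation=cv2.INTER_CUBIC))
d=eyes.get_image("wrist"); cv2.imwrite("pics/w12.png",d["color"])
v,u=np.mgrid[0:480,0:640];u=u.ravel();v=v.ravel();Q=F(cloud(d,u,v,True));hsv=cv2.cvtColor(d["color"],cv2.COLOR_BGR2HSV)[v,u]
k=(hsv[:,0]>105)&(hsv[:,0]<125)&(hsv[:,1]>120)&(Q[:,2]>80)&(Q[:,2]<260)&(abs(Q[:,1])<30)
if k.sum(): print(k.sum(),np.percentile(Q[k],[1,50,99],axis=0))
E
```

```text
clock: 14.5
position: [0.5443, -0.1252, 0.263]
ee_rot: [0.707, -0.041, 0.705, 0.04]
contact_force: [0.7, -0.7, -0.3]
width: 0.0039
clock: 14.75
position: [0.5436, -0.1235, 0.2621]
ee_rot: [0.706, -0.04, 0.706, 0.041]
contact_force: [0.7, -0.0, 0.7]
width: 0.0001
t 14.75 tcp fix [-114.8   -0.4  262.1] w 0.1 Fw [ 0.7 -0.   0.7] F fix [-0.1 -0.7] q [-0.35  0.23  1.49  0.    1.42 -0.46]
tool axes in fixture x,y,z cols=tool xyz
 [[ 0.001  1.     0.002]
 [ 0.     0.002 -1.   ]
 [-1.     0.001 -0.   ]]
shift cm [ 9.01 -0.03 -0.04] rotvec deg [ 0.1 -0.  -0.1]
1791 [[-67.22239637 -10.29702121 154.76763249]
 [-54.71551997  -0.23516609 223.46508075]
 [-45.24654328   9.80710617 227.88942522]]
```

View pics/s12.png

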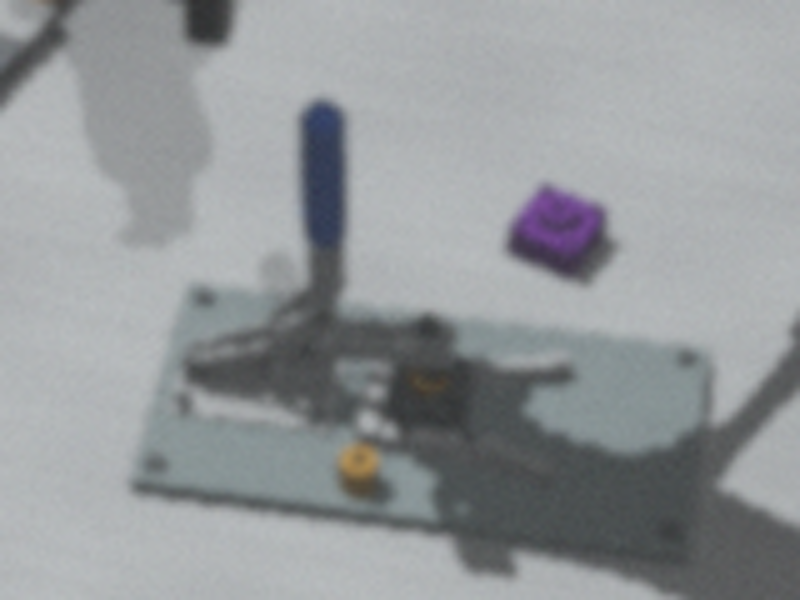

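View pics/w12.png

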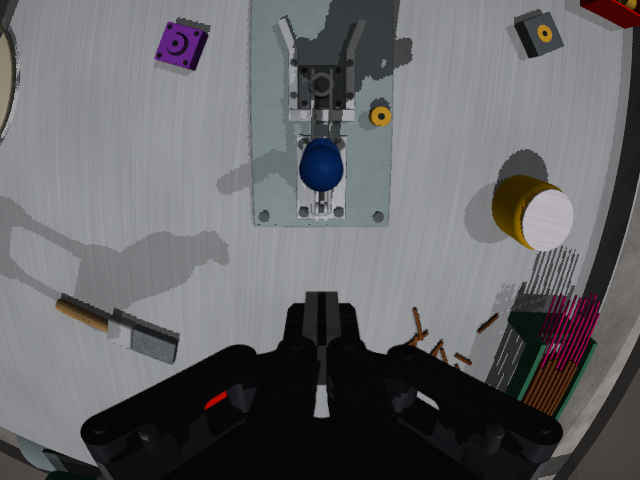

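```bash
python3 -m crank '[[4.5,0,0,0,0,0,0],[8.6,0,0,0,0,0,0],[8.6,1.5,0,0,0,0,0],[8.6,3,0,0,0,0,0],[8.6,3,0,0,0,0,0]]' && python3 -c "
from h import *
st()" && python3 -m crank '[[0,0.5,0,0,0,0,0],[0,1,0,0,0,0,0],[0,1.5,0,0,0,0,0],[0,2,0,0,0,0,0]]'&& python3 -c "
from h import *
st()"
```

```text
clock: 15.48
position: [0.5414, -0.0924, 0.1785]
ee_rot: [0.707, -0.042, 0.705, 0.041]
contact_force: [0.4, -0.4, -0.6]
width: 0.0002
t 15.47 tcp fix [-83.7  -1.6 178.5] w 0.2 Fw [ 0.4 -0.4 -0.6] F fix [-0.5 -0.3] q [-0.3   0.27  1.65  0.    1.22 -0.41]
tool axes in fixture x,y,z cols=tool xyz
 [[-0.001  1.     0.005]
 [-0.004  0.005 -1.   ]
 [-1.    -0.001  0.004]]
clock: 15.98
position: [0.5394, -0.0762, 0.178]
ee_rot: [0.707, -0.042, 0.705, 0.039]
contact_force: [0.4, -4.0, 4.0]
width: 0.0002
t 15.97 tcp fix [-67.4  -1.4 178. ] w 0.2 Fw [ 0.4 -4.   4. ] F fix [-4.1  0. ] q [-0.27  0.26  1.66 -0.    1.21 -0.38]
tool axes in fixture x,y,z cols=tool xyz
 [[-0.005  1.     0.002]
 [-0.003  0.002 -1.   ]
 [-1.    -0.005  0.003]]
```

```bash
python3 -m crank '[[0,0.5,0,0,0,0,0],[0,0.9,0,0,0,0,0],[0,0.9,0,0,0,0,0]]' && python3 -c "
from h import *
st()" && python3 -m crank '[[0,0.4,0,0,0,0,0],[0,0.8,0,0,0,0,0],[0,0.8,0,0,0,0,0]]'&& python3 - <<'E'
from h import *
from rig import eyes
st()
d=eyes.get_image("scene");np.savez("s13.npz",**d);cv2.imwrite("pics/s13.png",cv2.resize(d["color"][190:310,240:400],None,fx=5,fy=5,interpolation=cv2.INTER_CUBIC))
E
```

```text
clock: 16.35
position: [0.5369, -0.0648, 0.1761]
ee_rot: [0.706, -0.041, 0.706, 0.041]
contact_force: [0.4, -1.6, 1.0]
width: -0.0005
t 16.35 tcp fix [-55.8  -0.3 176.1] w -0.5 Fw [ 0.4 -1.6  1. ] F fix [-1.7 -0.2] q [-0.25  0.26  1.67  0.    1.21 -0.36]
tool axes in fixture x,y,z cols=tool xyz
 [[ 0.     1.     0.003]
 [ 0.     0.003 -1.   ]
 [-1.     0.    -0.   ]]
clock: 16.73
position: [0.5367, -0.0619, 0.1757]
ee_rot: [0.706, -0.044, 0.706, 0.038]
contact_force: [1.0, -13.6, -3.7]
width: 0.0001
t 16.73 tcp fix [-52.9  -0.4 175.7] w 0.1 Fw [  1.  -13.6  -3.7] F fix [-13.7   0.5] q [-0.24  0.26  1.67 -0.01  1.21 -0.35]
tool axes in fixture x,y,z cols=tool xyz
 [[-0.01   1.     0.004]
 [ 0.001  0.004 -1.   ]
 [-1.    -0.01  -0.001]]
```

View pics/s13.png

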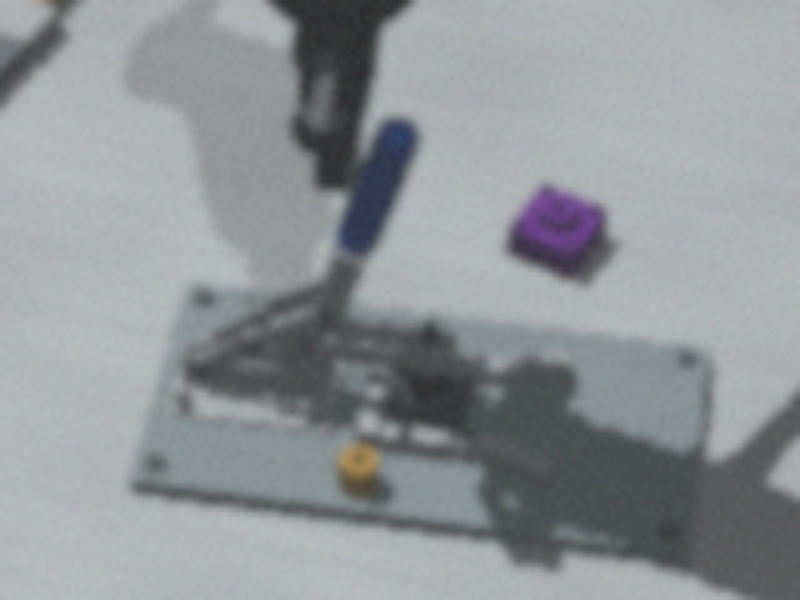

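The push stopped at 13.7 N with the TCP at x = -52.9, where I expected -53 for locked. The handle leans forward. I back off and check that it holds by itself.

```bash
python3 -m crank '[[0,-2,0,0,0,0,0],[0,-4,0,0,0,0,0],[-4.5,-4.2,0,0,0,0,0],[-9,-4.2,0,0,0,0,0],[-9,-4.2,0,0,0,0,0]]' && python3 - <<'E'
from h import *
from rig import eyes
st(); goal(32,0,260)
d=eyes.get_image("wrist"); cv2.imwrite("pics/w14.png",d["color"]);np.savez("w14.npz",**d)
v,u=np.mgrid[0:480,0:640];u=u.ravel();v=v.ravel();Q=F(cloud(d,u,v,True));hsv=cv2.cvtColor(d["color"],cv2.COLOR_BGR2HSV)[v,u]
k=(hsv[:,0]>105)&(hsv[:,0]<125)&(hsv[:,1]>120)&(Q[:,2]>80)&(Q[:,2]<260)&(abs(Q[:,1])<30)
if k.sum(): print(k.sum(),np.percentile(Q[k],[1,50,99],axis=0))
d=eyes.get_image("scene");hsv=cv2.cvtColor(d["color"],cv2.COLOR_BGR2HSV)
for nm in("scene now",):
    b=cv2.inRange(hsv,(105,120,30),(125,255,255));b[:190]=0;b[310:]=0;b[:,:240]=0;b[:,400:]=0
    v,u=np.nonzero(b);Q=F(cloud(d,u,v));Q=Q[Q[:,2]>100];c=Q.mean(0);V=np.linalg.svd(Q-c)[2][0];print(c,V,"lean fwd",np.degrees(np.arctan2(V[0],V[2])))
E
```

```text
clock: 17.4
position: [0.5431, -0.0999, 0.2701]
ee_rot: [0.709, -0.041, 0.703, 0.04]
contact_force: [0.2, -0.7, -0.5]
width: 0.0003
t 17.4 tcp fix [-91.4  -2.5 270.1] w 0.3 Fw [ 0.2 -0.7 -0.5] F fix [-0.7 -0.1] q [-0.31  0.22  1.49  0.    1.43 -0.42]
tool axes in fixture x,y,z cols=tool xyz
 [[-0.002  1.     0.002]
 [-0.008  0.002 -1.   ]
 [-1.    -0.002  0.008]]
shift cm [ 0.99 12.34 -0.23] rotvec deg [0.1 0.4 0.1]
1729 [[-4.73971056e+01 -1.00434382e+01  1.53648047e+02]
 [-2.35836269e+01 -1.15227796e-01  2.18156884e+02]
 [-1.09491401e+01  1.03819351e+01  2.22796915e+02]]
[-21.82582568  -5.52293331 219.50659941] [-0.56775083 -0.75881915 -0.31914337] lean fwd -119.3411558336789
```

View pics/w14.png

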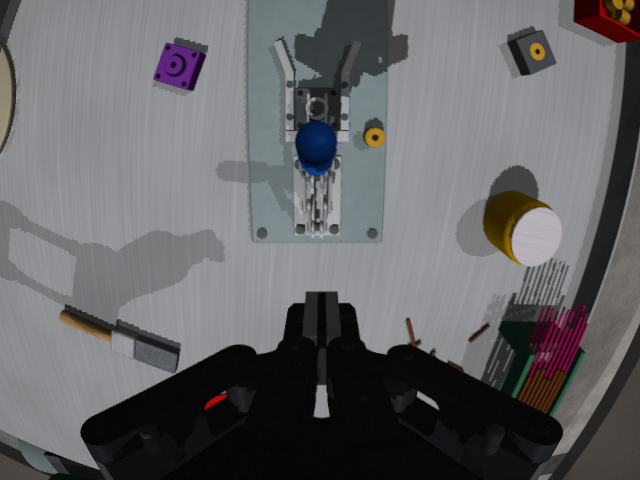

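Untouched, the handle top is at (-22, 0, 221), which is the locked pose, so the clamp holds by itself. Now to the front side to reopen it.

```bash
python3 -m crank '[[0,4,0,0,0,0,0],[0,8.5,0,0,0,0,0],[0,12.8,0,0,0,0,0],[4,12.8,-0.1,0,0,0,0],[8.6,12.8,-0.1,0,0,0,0]]' && python3 -m crank '[[0,0,0,0,0,0,0],[0,0,0,0,0,0,0]]' && python3 -c "
from h import *
st()"
```

```text
clock: 18.12
position: [0.5246, 0.029, 0.1784]
ee_rot: [0.706, -0.041, 0.706, 0.041]
contact_force: [0.9, -1.2, 0.5]
width: 0.0002
clock: 18.38
position: [0.5259, 0.028, 0.1808]
ee_rot: [0.706, -0.04, 0.706, 0.04]
contact_force: [1.1, -0.6, -1.0]
width: -0.0
t 18.38 tcp fix [ 37.7   0.3 180.8] w -0.0 Fw [ 1.1 -0.6 -1. ] F fix [-0.8 -1. ] q [-0.08  0.24  1.69  0.    1.21 -0.19]
tool axes in fixture x,y,z cols=tool xyz
 [[ 0.     1.     0.002]
 [-0.     0.002 -1.   ]
 [-1.     0.     0.   ]]
```

```bash
python3 -m crank '[[0,-1.5,0,0,0,0,0],[0,-3,0,0,0,0,0],[0,-3.8,0,0,0,0,0],[0,-4.6,0,0,0,0,0],[0,-5.4,0,0,0,0,0]]' && python3 -c "
from h import *
st()" && python3 -m crank '[[0,-1,0,0,0,0,0],[0,-2,0,0,0,0,0],[0,-3,0,0,0,0,0],[0,-4,0,0,0,0,0]]'&& python3 - <<'E'
from h import *
from rig import eyes
st()
d=eyes.get_image("scene");np.savez("s15.npz",**d);cv2.imwrite("pics/s15.png",cv2.resize(d["color"][190:310,240:400],None,fx=5,fy=5,interpolation=cv2.INTER_CUBIC))
E
```

```text
clock: 19.0
position: [0.5315, -0.0263, 0.1803]
ee_rot: [0.706, -0.041, 0.706, 0.04]
contact_force: [0.7, 0.4, -0.5]
width: 0.0
t 19.0 tcp fix [-16.9   0.8 180.3] w 0.0 Fw [ 0.7  0.4 -0.5] F fix [ 0.3 -0.7] q [-0.18  0.25  1.68 -0.    1.22 -0.29]
tool axes in fixture x,y,z cols=tool xyz
 [[-0.     1.     0.002]
 [-0.     0.002 -1.   ]
 [-1.    -0.     0.   ]]
clock: 19.5
position: [0.5362, -0.0659, 0.1803]
ee_rot: [0.706, -0.04, 0.706, 0.04]
contact_force: [-0.5, 1.0, 1.9]
width: 0.0001
t 19.5 tcp fix [-56.8   0.6 180.3] w 0.1 Fw [-0.5  1.   1.9] F fix [1.1 0.4] q [-0.25  0.26  1.66  0.    1.22 -0.37]
tool axes in fixture x,y,z cols=tool xyz
 [[ 0.     1.     0.003]
 [-0.     0.003 -1.   ]
 [-1.     0.     0.   ]]
```

View pics/s15.png

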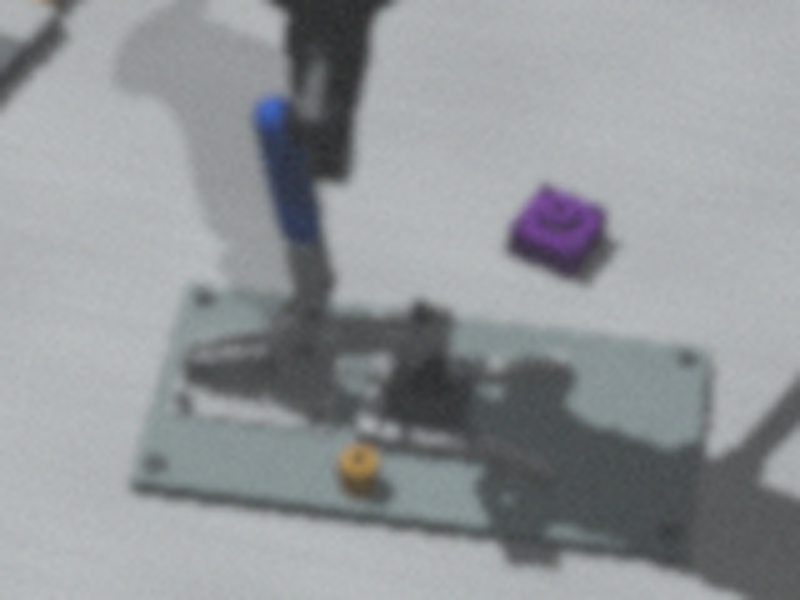

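```bash
python3 -m crank '[[0.1,-1.2,0,0,0,0,0],[0.2,-2.4,0,0,0,0,0],[0.3,-3.6,0,0,0,0,0],[0.4,-4.8,0,0,0,0,0],[0.6,-6,0,0,0,0,0]]' && python3 - <<'E'
from h import *
from rig import eyes
st()
d=eyes.get_image("scene");cv2.imwrite("pics/s16.png",cv2.resize(d["color"][190:310,240:400],None,fx=5,fy=5,interpolation=cv2.INTER_CUBIC))
E
```

```text
clock: 20.18
position: [0.543, -0.1258, 0.1742]
ee_rot: [0.706, -0.04, 0.706, 0.04]
contact_force: [-0.3, 1.2, -0.7]
width: -0.0003
t 20.18 tcp fix [-117.1    0.5  174.2] w -0.3 Fw [-0.3  1.2 -0.7] F fix [1.2 0.2] q [-0.35  0.29  1.64 -0.    1.22 -0.47]
tool axes in fixture x,y,z cols=tool xyz
 [[-0.     1.     0.002]
 [-0.     0.002 -1.   ]
 [-1.    -0.     0.   ]]
```

View pics/s16.png

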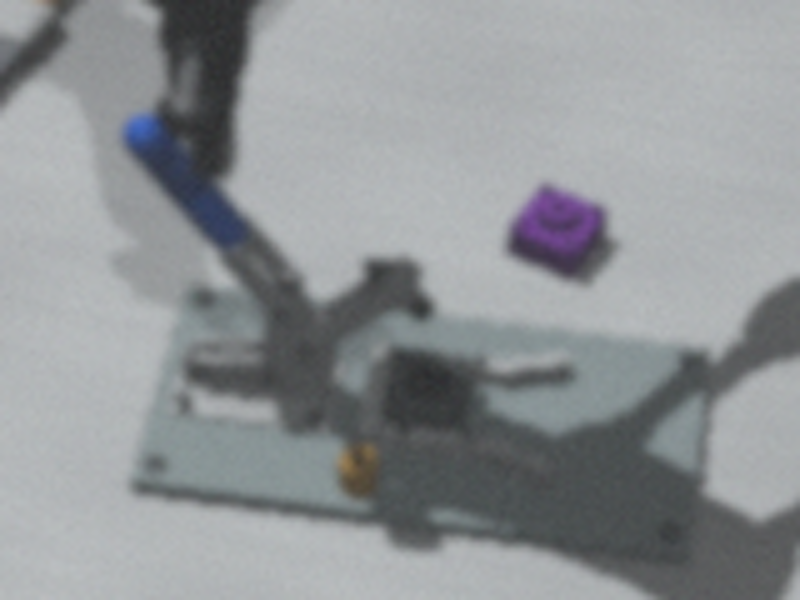

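```bash
python3 -m crank '[[0.4,-1,0,0,0,0,0],[0.8,-2,0,0,0,0,0],[1.2,-3,0,0,0,0,0],[1.8,-4,0,0,0,0,0],[1.8,-4,0,0,0,0,0]]' && python3 - <<'E'
from h import *
from rig import eyes
st()
d=eyes.get_image("scene");cv2.imwrite("pics/s17.png",cv2.resize(d["color"][190:310,240:400],None,fx=5,fy=5,interpolation=cv2.INTER_CUBIC))
E
```

```text
clock: 20.85
position: [0.5473, -0.1654, 0.1555]
ee_rot: [0.706, -0.04, 0.706, 0.04]
contact_force: [0.2, 0.0, -0.1]
width: 0.0004
t 20.85 tcp fix [-156.9    0.7  155.5] w 0.4 Fw [ 0.2  0.  -0.1] F fix [-0.  -0.2] q [-0.42  0.32  1.63 -0.    1.19 -0.53]
tool axes in fixture x,y,z cols=tool xyz
 [[ 0.     1.     0.002]
 [ 0.001  0.002 -1.   ]
 [-1.     0.    -0.001]]
```

View pics/s17.png

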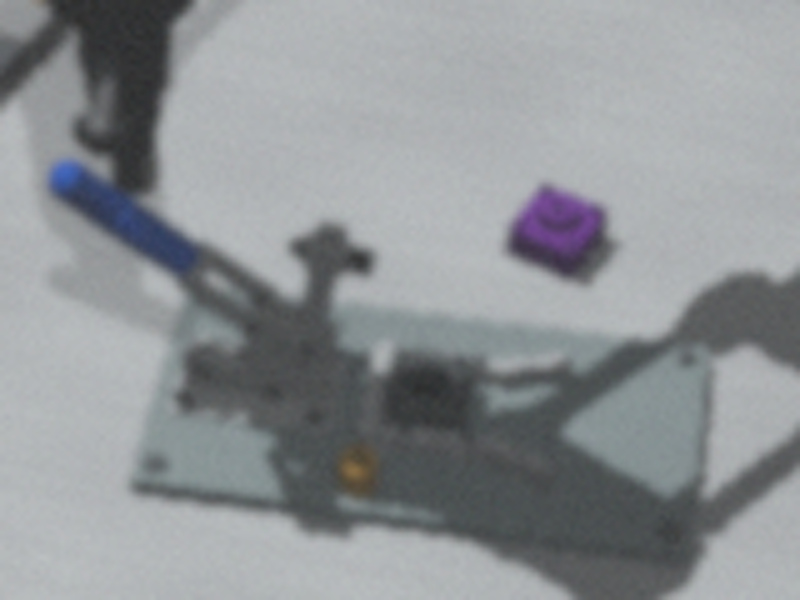

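```bash
python3 -m crank '[[0.3,-0.4,0,0,0,0,0],[0.6,-0.8,0,0,0,0,0],[-4,0,0,0,0,0,0],[-9,0,0,0,0,0,0],[-11,2,0,0,0,0,0]]' && python3 -m crank '[[0,0,0,0,0,0,0],[0,0,0,0,0,0,0]]'>/dev/null&& python3 - <<'E'
from h import *
from rig import eyes
st()
d=eyes.get_image("wrist"); cv2.imwrite("pics/w18.png",d["color"]);np.savez("w18.npz",**d)
v,u=np.mgrid[0:480,0:640];u=u.ravel();v=v.ravel()
def hd(d,fish,lab):
    Q=F(cloud(d,u,v,fish));hsv=cv2.cvtColor(d["color"],cv2.COLOR_BGR2HSV)[v,u]
    k=(hsv[:,0]>105)&(hsv[:,0]<125)&(hsv[:,1]>120)&(Q[:,2]>80)&(Q[:,2]<260)&(abs(Q[:,1])<20)&(Q[:,0]<0)&(Q[:,0]>-230)
    q=Q[k];c=np.median(q,0); V=np.linalg.svd(q-q.mean(0),full_matrices=False)[2][0]; print(lab,k.sum(),np.percentile(q,[1,50,99],axis=0).round(1).tolist(),V)
hd(d,True,"wrist now"); hd(load("w8"),True,"wrist open ref")
d=eyes.get_image("scene");np.savez("s18.npz",**d);cv2.imwrite("pics/s18.png",cv2.resize(d["color"][190:310,240:400],None,fx=5,fy=5,interpolation=cv2.INTER_CUBIC))
a=d["color"][205:255,230:300].astype(int);b=load("scene0")["color"][205:255,230:300].astype(int);
for c in(load("scene0"),d):
    b=cv2.inRange(cv2.cvtColor(c["color"],cv2.COLOR_BGR2HSV),(105,120,30),(125,255,255));b[:190]=0;b[310:]=0;b[:,:240]=0;b[:,320:]=0;b[:,:]=b
    m=cv2.moments(b,True);print("handle px",m["m10"]/m["m00"],m["m01"]/m["m00"])
E
```

```text
clock: 21.52
position: [0.5468, -0.146, 0.2696]
ee_rot: [0.708, -0.041, 0.704, 0.039]
contact_force: [1.4, 0.2, 0.9]
width: 0.0002
t 21.77 tcp fix [-136.3    1.   265. ] w 0.2 Fw [ 0.  -0.6 -0.4] F fix [-0.6  0. ] q [-0.38  0.24  1.47 -0.    1.43 -0.5 ]
tool axes in fixture x,y,z cols=tool xyz
 [[ 0.     1.     0.003]
 [ 0.002  0.003 -1.   ]
 [-1.     0.    -0.002]]
wrist now 2285 [[-180.9, -10.9, 110.5], [-155.0, -0.2, 133.7], [-125.7, 10.9, 154.1]] [-0.79272957  0.00141588  0.60957184]
wrist open ref 3751 [[-198.2, -11.0, 110.5], [-163.7, -0.3, 140.2], [-126.2, 10.7, 161.9]] [-0.80198134  0.00562657  0.59732259]
handle px 263.68939393939394 233.16666666666666
handle px 263.43065693430657 233.01459854014598
```

View pics/w18.png

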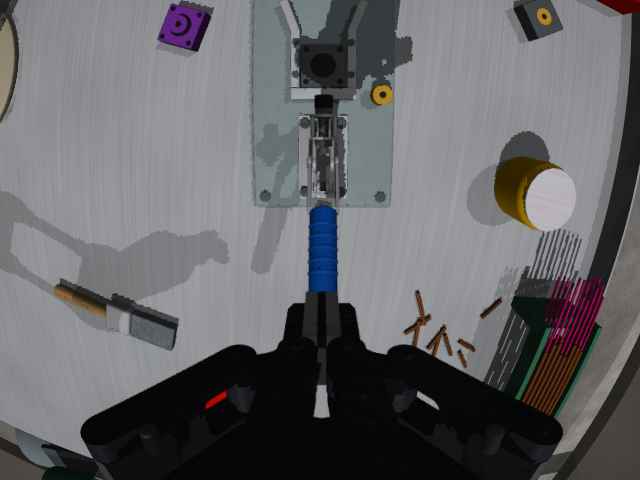

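View pics/s18.png

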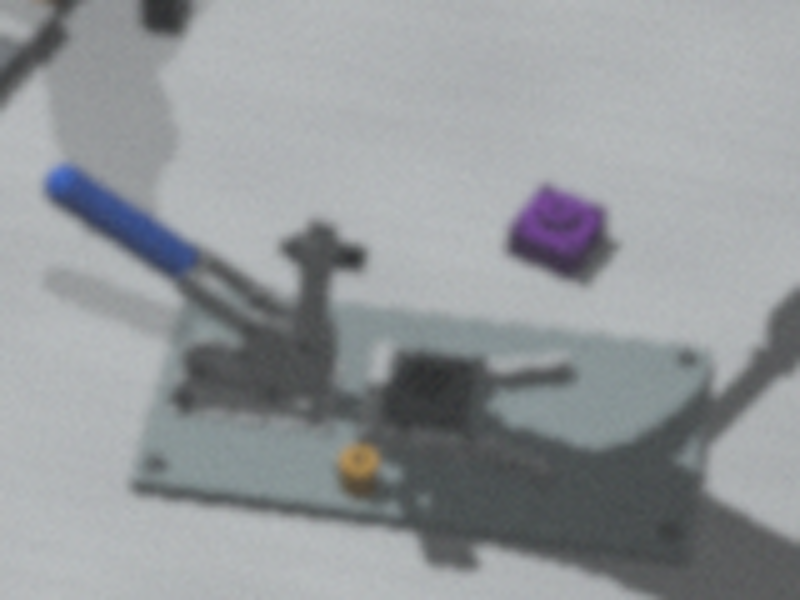

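The clamp is open again: handle pixels and lean both match the open reference. But the bore at (323,63) looks dark where brass should show, so I look from closer.

```bash
python3 -m crank '[[-1,4,0,0,0,0,0],[-1,9,0,0,0,0,0],[-1,14,0,0,0,0,0],[-1,17,0,0,0,0,0],[-1,17,0,0,0,0,0]]'>/dev/null && python3 -m crank '[[0,0,0,0,0,0,0],[0,0,0,0,0,0,0]]'>/dev/null&& python3 - <<'E'
from h import *
from rig import eyes
st()
d=eyes.get_image("wrist"); cv2.imwrite("pics/w19.png",d["color"]);np.savez("w19.npz",**d)
E
python3 meas.py w19
```

```text
t 22.75 tcp fix [ 32.6   0.8 275.9] w -0.1 Fw [0.4 0.3 0. ] F fix [ 0.3 -0.4] q [-0.09  0.18  1.52 -0.    1.44 -0.2 ]
tool axes in fixture x,y,z cols=tool xyz
 [[-0.     1.     0.001]
 [ 0.001  0.001 -1.   ]
 [-1.    -0.    -0.001]]
plate z 12.709598556964185 y range [-73.74575947  73.45914557] x max 149.5181050328691
holder top 1644 36.7511160179132 ((-1.0932636260986328, 1.206918716430664), (60.312984466552734, 53.780853271484375), 4.100524425506592)
spare 221 z [33.7469628  34.64808726 35.61680843] ((6.8746337890625, -7.307634353637695), 72.961669921875)
stop top 28.533489288975865 x [-33.28524989 -15.9572907 ] y [-31.44264029  32.50873531]
rail 1 26.92110771087661 [23.85292514 32.5545833 ]
rail -1 26.694501134645026 [-33.32892384 -24.24722529]
```

View pics/w19.png

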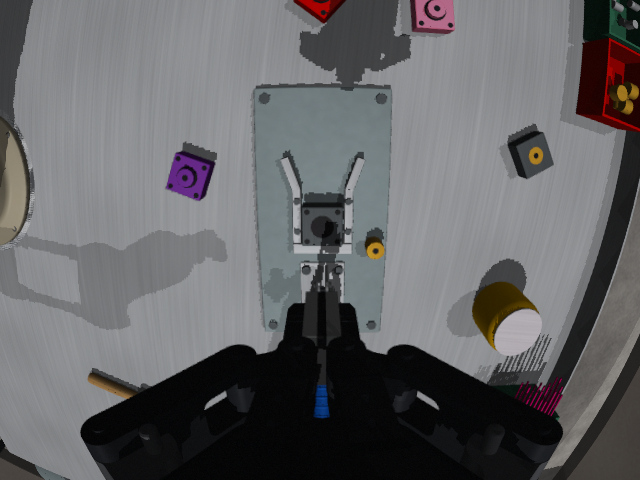

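```bash
python3 - <<'E'
from h import *
d=load("w19")
v,u=np.mgrid[200:246,298:348];Q=F(cloud(d,u.ravel(),v.ravel(),True));
x,y,z=Q.T
for r0,r1 in((0,3),(3,9),(9,12),(12,18)):
    r=np.hypot(x-0.5,y);k=(r>=r0)&(r<r1)&(z>0); print(r0,r1,k.sum(),np.percentile(z[k],[5,50,95]),np.median(d["color"].reshape(-1,3)[(v*640+u).ravel()][k],axis=0))
c=np.clip(d["color"][195:250,295:390].astype(float)*2.2,0,255).astype(np.uint8);cv2.imwrite("pics/w19c.png",cv2.resize(c,None,fx=8,fy=8,interpolation=cv2.INTER_NEAREST))
E
```

```text
0 3 22 [35.82790107 36.79505066 38.24181506] [37. 35. 36.]
3 9 188 [35.82363598 37.12378251 38.38181905] [36. 34. 36.]
9 12 170 [35.58054258 36.93485553 38.32421599] [36. 35. 36.]
12 18 456 [35.52501082 36.76665315 38.0119515 ] [79. 77. 73.]
```

View pics/w19c.png

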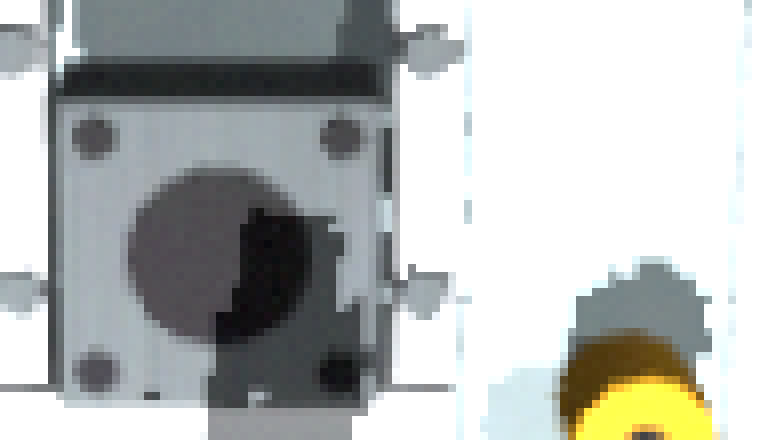

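Depth across the dark disc is 36.8 to 37.1, level with the holder top at 36.77, so the bore is not an open hole. I still need to know whether the brass is hidden under it or went elsewhere, such as onto the foot.

```bash
python3 - <<'E'
from h import *
from rig import eyes
t=eyes.get_image("top"); s=eyes.get_image("scene"); np.savez("t20.npz",**t);np.savez("s20.npz",**s)
for nm,a,b in(("top",load("top0"),t),("scene",load("scene0"),s)):
    for lab,d in(("before",a),("now",b)):
        m=cv2.inRange(cv2.cvtColor(d["color"],cv2.COLOR_BGR2HSV),(12,110,50),(32,255,255))
        n,l,st_,ce=cv2.connectedComponentsWithStats(m); print(nm,lab,[(ce[i].round(1).tolist(),int(st_[i,4])) for i in range(1,n) if 4<st_[i,4]<60])
d=load("w14"); c=np.clip(d["color"][70:150,270:400].astype(float)*1.6,0,255).astype(np.uint8)
cv2.imwrite("pics/w14c.png",cv2.resize(c,None,fx=6,fy=6,interpolation=cv2.INTER_NEAREST))
d=load("w18"); c=np.clip(d["color"][30:130,270:400].astype(float)*1.8,0,255).astype(np.uint8)
cv2.imwrite("pics/w18c.png",cv2.resize(c,None,fx=6,fy=6,interpolation=cv2.INTER_NEAREST))
c=d=load("w1");c=np.clip(d["color"][205:300,270:370].astype(float)*1.8,0,255).astype(np.uint8)
cv2.imwrite("pics/w1c.png",cv2.resize(c,None,fx=6,fy=6,interpolation=cv2.INTER_NEAREST))
E
```

```text
top before [([422.5, 125.5], 10), ([438.5, 124.9], 8), ([467.6, 125.2], 5), ([274.8, 168.8], 36), ([344.4, 172.4], 47), ([68.8, 174.9], 8), ([316.7, 223.6], 29), ([276.1, 243.9], 41), ([41.2, 246.0], 6), ([2.2, 270.6], 13)]
top now [([410.5, 124.8], 10), ([418.7, 124.8], 6), ([425.5, 126.7], 18), ([441.7, 125.7], 15), ([452.0, 125.2], 6), ([461.8, 125.0], 5), ([466.9, 124.7], 9), ([424.5, 134.5], 6), ([455.3, 134.4], 7), ([459.0, 135.7], 6), ([405.0, 138.4], 5), ([440.7, 138.0], 6), ([446.8, 138.5], 11), ([416.7, 142.3], 7), ([31.4, 154.3], 9), ([274.9, 168.7], 37), ([344.4, 172.3], 46), ([33.2, 178.1], 25), ([49.0, 185.9], 13), ([25.0, 188.4], 5), ([0.0, 194.0], 5), ([34.0, 193.4], 5), ([316.5, 223.6], 31), ([33.1, 232.2], 10), ([39.4, 233.4], 5), ([21.5, 253.8], 6), ([3.2, 270.3], 18)]
scene before [([363.8, 272.1], 29), ([311.2, 282.5], 27), ([111.2, 303.8], 6), ([117.4, 304.0], 8), ([88.9, 305.7], 7), ([83.7, 311.5], 6), ([100.8, 314.8], 6), ([79.0, 317.4], 5), ([86.4, 318.6], 7), ([103.0, 323.6], 7), ([89.6, 325.7], 7), ([111.5, 323.7], 6), ([129.4, 325.6], 5), ([108.5, 328.8], 6), ([116.9, 330.5], 11), ([165.0, 329.8], 5), ([122.4, 334.3], 9), ([131.7, 336.3], 7), ([346.1, 352.3], 36)]
scene now [([297.6, 62.6], 5), ([311.2, 282.6], 26), ([107.9, 305.0], 9), ([124.4, 306.2], 5), ([94.8, 314.8], 5), ([100.2, 314.0], 6), ([104.8, 316.7], 6), ([111.2, 318.0], 6), ([108.2, 319.4], 5), ([93.3, 321.0], 6), ([126.0, 323.3], 7), ([103.6, 325.0], 7), ([113.5, 325.8], 6), ([87.3, 326.7], 7), ([100.5, 328.7], 15), ([130.1, 336.2], 9), ([142.6, 339.4], 7), ([153.0, 342.2], 5), ([346.1, 352.1], 39)]
```

View pics/w14c.png

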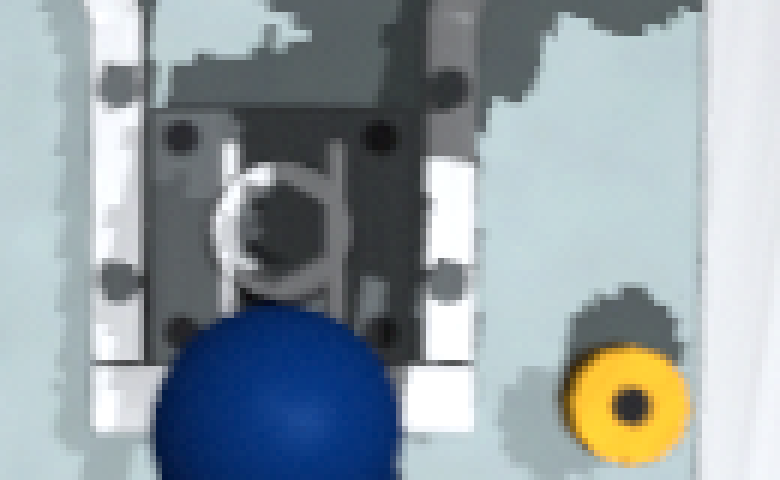

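View pics/w18c.png

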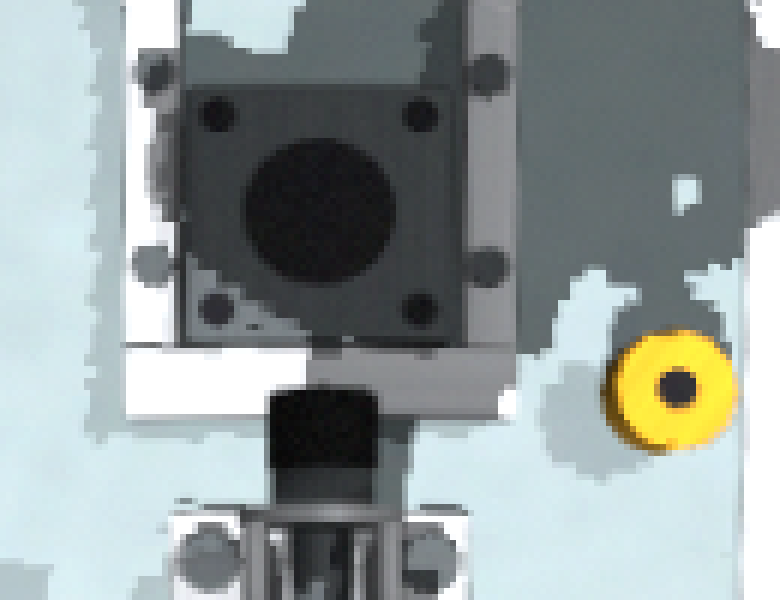

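View pics/w1c.png

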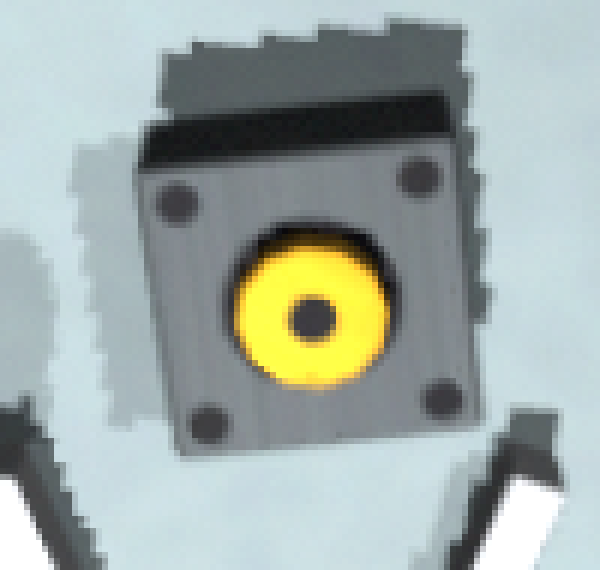

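```bash
python3 - <<'E'
from h import *
d=load("w19")
# holder corner holes + bore, crop px/8 + offset
pts=np.array([[96,138],[342,138],[96,372],[342,374],[218,256],[65,100],[390,100]])/8+[295,195]
for p,q in zip(pts,F(onplane(d,pts[:,0]-.5,pts[:,1]-.5,.0365,True))): print(p,q.round(1))
v,u=np.mgrid[195:250,290:355];Q=F(cloud(d,u.ravel(),v.ravel(),True)); k=(abs(Q[:,1])<18)&(Q[:,2]>33.5)&(Q[:,2]<40); print("x range of top",np.percentile(Q[k][:,0],[1,99]))
v,u=np.mgrid[205:262,290:355];Q=F(cloud(d,u.ravel(),v.ravel(),True));k=(abs(Q[:,1])>16)&(abs(Q[:,1])<22)&(Q[:,2]>33.5)&(Q[:,2]<40); print("x edge range off arm",np.percentile(Q[k][:,0],[1,99]))
a,b=load("top0"),load("t20")
for nm,lo,hi,w in(("tin/spare brass",(12,90,50),(32,255,255),(160,180,260,360)),("scoop",(0,150,60),(8,255,255),(215,300,420,545)),("brush",(5,40,40),(25,255,255),(315,365,400,425)),("mallet",(8,60,60),(25,255,255),(170,260,175,210)),("purple",(125,80,30),(155,255,255),(280,305,280,315))):
    for d in(a,b):
        m=cv2.inRange(cv2.cvtColor(d["color"],cv2.COLOR_BGR2HSV),lo,hi)[w[0]:w[1],w[2]:w[3]]; M=cv2.moments(m,True);print(nm,round(M["m10"]/M["m00"]+w[2],1),round(M["m01"]/M["m00"]+w[0],1),M["m00"])
E
```

```text
[307.   212.25] [16.8 16.6 36.5]
[337.75 212.25] [ 16.8 -16.1  36.5]
[307.  241.5] [-16.1  17.   36.5]
[337.75 241.75] [-16.4 -16.5  36.5]
[322.25 227.  ] [ 0.4  0.4 36.5]
[303.125 207.5  ] [22.  20.7 36.5]
[343.75 207.5 ] [ 22.  -22.4  36.5]
x range of top [-20.8433738   22.80355049]
x edge range off arm [-20.73372904  22.66628383]
tin/spare brass 314.8 170.9 100.0
tin/spare brass 314.9 171.0 104.0
scoop 469.1 257.4 2946.0
scoop 469.5 257.1 3017.0
brush 413.6 343.1 199.0
brush 413.7 343.0 194.0
mallet 189.5 215.7 565.0
mallet 189.2 207.2 410.0
purple 297.7 293.2 198.0
purple 295.9 290.1 26.0
```

```bash
python3 -c "
from rig import manip
s=manip.get_state();print(s['clock'],s['contact_force']);print(manip.sign_off())"
```

```text
22.9 [-0.78712464  1.2822442  -0.19884526]
the job is handed in; nothing more can be done
None
```

I handed the job in at 22.9 s on the robot's clock. The holder is home, the clamp pressed the nozzle in, and the clamp is fully open again. The one thing I could not see directly is the nozzle's top face.

**What I did**
- I squared the holder with a light side grip and slid it into the rails. Closed fingers then pushed it until it stopped moving against the end stop, at 15 N.
- I swung the clamp shut by its handle. The handle slipped out of the jaws just before lock, so I finished by pushing it from behind with closed fingers.
- It snapped over centre. With the gripper away, the handle top stood at x -22, z 221 mm, which matches the locked pose, so the clamp held by itself.
- I then pushed it back open from the front.

**Last checks**
- **Holder:** centred within about 0.5 mm of x 0, y 0, and square in the nest.
- **Clamp:** handle position and lean match the first open picture.
- **Nozzle:** the bore is level with the holder top within about 0.3 mm, so nothing stands proud. The dark bore disc now hides the brass, so I infer flush from the depth reading and from finding no brass loose on the bench or stuck to the foot.
- **Bystanders:** the spare nozzle, spare holder, tin, scoop and brush have not moved. My colour check on the mallet and the purple block (not a listed item) disagreed with the start. I put that down to the arm hiding or shading them, as the robot never went near either. I did not check the wrench again at the end.

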